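# Strip the drilling jig and sort its parts

## Task

Strip the drilling jig and put everything where it belongs. The keyhole clamp plate is stuck tight under the jig's hex head: pick up the softwood block and knock the plate along with it, never dragging it with the gripper, until the wide part of its keyhole is under the head, and lay the block flat on the bench again, clear of the jig. Then lift the plate out and lay it in its nest of pins on the wooden board, put the drilled ring on the spindle on top of the ring already there, the big loose nut in the green tin of nuts, and the centre punch in its narrow nest on the board.

Things in the scene. Friction and masses are not known exactly. Their poses are not given: they have to be found in the camera images.
- block: Softwood packing block, 55 x 100 x 38 mm high, 0.18 kg, long along its y, lying loose and flat. Origin at the centre of its underside. The knocking tool: grip it across its 55 mm width.
- clamp_plate: Dark steel keyhole plate 102 x 52 x 10 mm, 0.25 kg, loose on the ring in the jig. Origin under its centre, x along it. Keyhole on its centre line: slot 15 mm wide from x = +34 to +15, then wide hole 27 mm across from +15 to -25 mm. Post starts at plate x = +27. Knock its -x end to move it 23 to 41 mm (32 best) along +x; then it lifts straight off. Sliding takes 5 to 15 N. Grip across the 52.
- ring: Bright turned steel ring with six small drilled holes, 46 mm outside, bore 28 mm, 30 mm high, 0.2 kg. Starts in the jig under the clamp plate, round the post, on a locating spigot 25 mm wide and 6 mm high. Origin at the centre of its underside.
- nut: Large dark hexagon nut, 30 mm across flats, 34 mm over corners, 20 mm high, lying flat. Origin at the centre of its underside; two of its flats face its +x and -x, two corners point along its y.
- punch: Dark steel centre punch, 112 mm long, 13 mm thick, 0.16 kg, lying along its y. Origin under its middle, at the height of what it lies on.
- jig: Fixed jig: grey base 104 x 104 x 16 mm high, central post 13 mm thick with a dark hex head (23 mm over corners, from 56 to 65 mm above the bench, post tip at 70), sprung down, sinks 2 mm when free. Ring from 16 to 46 mm, plate from 46 to 56 mm above the bench. Origin on the post axis at bench height; the plate slides along the jig's +x. Screw heads 8 mm high at (39, 39) and (-39, -39) mm.
- nest_board: Fixed wooden board 150 x 138 x 16 mm high, steel pins 15 mm high, dark shadows of the parts. Origin under its centre. Wide nest for the plate: centre (0, -30) mm, plate along board x, end pins at x = +/-65, side pins 37 mm off the nest's middle at x = +/-33. Narrow nest for the punch: centre (0, +35) mm, punch along board x, between pins at x = +/-38, 18 mm off its middle. Either way round.
- spindle: Fixed stand: grey round foot 80 mm wide, upright spindle 12 mm thick, tip 86 mm above the bench. A finished ring like the loose one is already on it (fixed), its top 42 mm above the bench: the loose ring goes on top of it. Origin on the axis at bench height.
- tin: Fixed round green open tin, 67 mm wide outside, about 55 mm inside, 65 mm high, with small nuts lying in it up to 18 mm. The loose nut belongs in it. Origin at the centre of its underside.
Not all that is in view belongs to the job. Leave any purple look-alike of the tin alone.

How it is judged:
By the outcome, as a careful person would: the job done as asked, in the order asked, and still so for the second after the job is handed in, with the robot touching nothing.
It also fails if it takes over 125 s, if anything falls off the work surface, if the arm or the gripper's body presses on something with over 40 N, if the wrist force passes 120 N, or if a joint passes its speed limit or range.

## Robot

A 6-joint arm with a two-finger parallel gripper is mounted at the origin on a cart in front of the work surface, level with it; the furniture and walls round the work are solid. World frame = base frame: x ahead of the robot, y to its left, z up, the work surface at z = 0. Lengths are in mm, angles in rad, forces in N, time in s.
With the tool pointing down it reaches from about 350 to 775 mm from the base axis. Payload 7.3 kg.
Tool frame: the origin (TCP) lies at the very end of the fingers, on their centre line; the grasp point (between the pads) lies behind it (bot.grip_point_offset is the z of the grasp point in the tool frame, in mm); z points along the fingers, y is the line along which they close (so a half turn about z gives the same grasp; the last joint's range is limited). The gripper opens to 92 mm and grips with 3 to 60 N. Pads are 19 mm wide; open, the fingers measure 130 mm over their backs; the gripper's body (75 mm by 190 mm) begins 47 mm behind the grasp point.
Start: joints at [1.167, 0.342, 1.524, -0, 1.275, -0.146], TCP at [133.835, 507.674, 226.741] pointing down, gripper open.
Joint ranges: [-2.53, 2.53], [-0.77, 2.02], [0.04, 2.7], [-1, 4.14], [0.28, 2.66], [-3.11, 3.11]. Speed limits (rad/s): [2.57, 2.57, 3.14, 3.14, 3.14, 3.14].

## Interface

Orientations are given as [roll, pitch, yaw] about the fixed x, y, z axes, in that order (R = Rz(yaw) Ry(pitch) Rx(roll)).
In Python, from plant import bot gives the robot as it stands. The module is installed in compiled form; this text tells all that it offers.
- The arm moves only by the shell command python3 -m crank 'ROWS'. ROWS is JSON, a list that holds one entry, the list of rows, each a list of 5 numbers: the opening, from 0 (shut) to 1 (fully open), then the shift along the tool's x, y, z in cm, then the turn about the tool's z in degrees. In form: [[[claw, x, y, z, turn], ...]]. A call has exactly 10 rows; each row is the pose to reach, as a shift and turn from the pose commanded when the call began, along the tool's axes at that moment; what a row does not reach only later rows make up. A row lasts 1/10 s, in which the tool goes at most 50 mm and 8.59 degrees, less where a joint would pass 70% of its speed; a pose out of reach is approached as far as the arm can. A call with a gripper value outside its range is refused whole. The fingers move at their own pace and stop on an object; the grip force is fixed at half the most. Time passes only in rows, so rows that repeat a pose let the fingers close, or fill a call up. It gives the time, the measured TCP pose, the force, the opening and the grip force at its end, in the units of the state.
- bot.get_obs(): the state, without advancing time (a new reading comes with each control period).
- bot.capture(name): name is "side" or "top"; returns (picture, depth): 400x640x3 uint8, red, green, blue; 400x640 float32, mm along the optical axis (not along the pixel's ray), 0 where there is no reading.
- bot.calibration(name): a dict with "vertical_fov" (degrees; the focal length in pixels is half the picture's height over the tangent of half this angle, whatever the lens; pixels are square), "cx", "cy" (the principal point, pixels), "rvec" (rotation vector, rad) and "tvec" (3), from world to camera coordinates, as OpenCV has them. Camera axes: x right, y down, z forward; pixel columns grow to the right and rows downward; lengths in mm; the calibration is good to about 2 mm. A picture is of the moment at which its call begins. calibration takes no time and is no camera call.
- bot.close_job(): hands the job in; it is judged then, once.
The state is a dict: "time": time; "joint_positions": joint angles; "dq": joint speeds; "tau": joint torques, N m; "tool_pos": TCP position; "tcp_rot": TCP orientation; "contact_force": force on the tool from outside, world axes, zero at the start; "moment": the same for the moment, N m; "grip_width": finger opening in mm; "finger_force": force on a finger pad.
Only numpy, scipy, OpenCV 4.12 (cv2) and the standard library are available. Lean on these libraries where they do the work, as an engineer would, in place of code of your own. Each camera call takes 0.05 s, during which the arm holds its last target. There are 200 camera calls.

## Working session

There is one attempt and no reset: what is moved stays moved. The work goes in short steps, Python scripts to look and compute and a shell command to move; the robot and the scene stay as the last step left them, time stands still between calls to the robot, and variables do not carry over. Pictures are saved under pics/ and viewed, at most 14 in all, crops included, and the job is handed in when it is done.

```bash
mkdir -p pics; cat > h.py <<'E'
import numpy as np, cv2, json
from scipy.spatial.transform import Rotation as R
from plant import bot
def cam(n):
    c=bot.calibration(n); f=200/np.tan(np.radians(c['vertical_fov'])/2)
    return f,c['cx'],c['cy'],cv2.Rodrigues(np.array(c['rvec'],float))[0],np.array(c['tvec'],float).ravel()
def ray(n,u,v,z):
    "pixel -> world point on plane height z"
    f,cx,cy,Rm,t=cam(n); d=Rm.T@np.array([(u-cx)/f,(v-cy)/f,1]); o=-Rm.T@t
    return o+d*(z-o[2])/d[2]
def cloud(n,dep):
    f,cx,cy,Rm,t=cam(n); v,u=np.mgrid[:400,:640]
    P=np.stack([(u-cx)/f*dep,(v-cy)/f*dep,dep],-1)-t
    return P@Rm
def proj(n,p):
    f,cx,cy,Rm,t=cam(n); q=np.asarray(p,float)@Rm.T+t; return np.c_[q[...,0]/q[...,2]*f+cx,q[...,1]/q[...,2]*f+cy]
def snap(n,name):
    im,d=bot.capture(n); cv2.imwrite(f'pics/{name}.png',im[...,::-1]); np.save(f'pics/{name}.npy',d); return im,d
def go(x,y,z,yaw=None):
    "print shift (cm, tool axes) and turn for target TCP world; yaw = world angle (deg) of tool-y closing line"
    o=bot.get_obs(); Rm=R.from_euler('xyz',o['tcp_rot']).as_matrix()
    s=Rm.T@(np.array([x,y,z])-o['tool_pos'])/10
    cur=np.degrees(np.arctan2(Rm[1,1],Rm[0,1])); t=0
    if yaw is not None: t=-((yaw-cur+90)%180-90)
    print('shift',s.round(2),'turn',round(t,1),'| now',np.round(o['tool_pos'],1),'yaw',round(cur,1),'q6',round(o['joint_positions'][5],2),'t',o['time'])
E
python3 - <<'E'
from h import *
for n in('side','top'):
    snap(n,n+'0'); c=cam(n); print(n,c[0],c[1],c[2],(-c[3].T@c[4]).round(0),c[3].round(2))
print(bot.get_obs(),bot.grip_point_offset)
E
```

```text
side 371.3810345789729 318.38431504046173 196.2004466049091 [  -62. -1064.   629.] [[ 0.9  -0.44 -0.  ]
 [-0.18 -0.36 -0.92]
 [ 0.4   0.82 -0.4 ]]
top 506.2728229635919 315.3329665595042 206.2663884584122 [ 407.  154. 2056.] [[-0.02 -1.    0.  ]
 [-1.    0.02 -0.06]
 [ 0.06 -0.   -1.  ]]
{'time': 0.1, 'joint_positions': array([ 1.16703704e+00,  3.42659926e-01,  1.52491356e+00, -1.55599617e-06,
        1.27539337e+00, -1.46020110e-01]), 'dq': array([-1.91149368e-03,  5.35231026e-04, -1.70289226e-03, -8.10323535e-05,
        3.29067657e-04, -1.03151426e-03]), 'tau': array([ 1.52786553e-03, -4.32000947e+01, -2.44693029e+01,  7.19767646e-02,
        5.26841905e-02, -3.78176628e-05]), 'tool_pos': array([133.66701304, 507.3289682 , 226.1136552 ]), 'tcp_rot': array([-3.14023286e+00, -1.98476307e-04,  2.88385380e+00]), 'contact_force': array([0.84401361, 0.12380344, 0.33027128]), 'moment': array([ 0.04607647, -0.03929144, -0.02011522]), 'finger_force': 0.0, 'grip_width': 91.93836724085668} -18.8
```

View pics/top0.png

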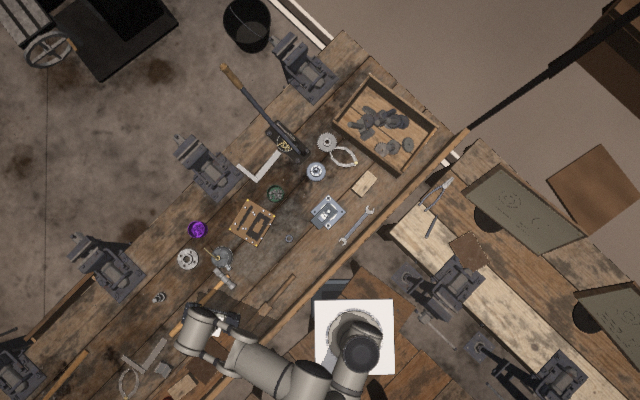

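View pics/side0.png

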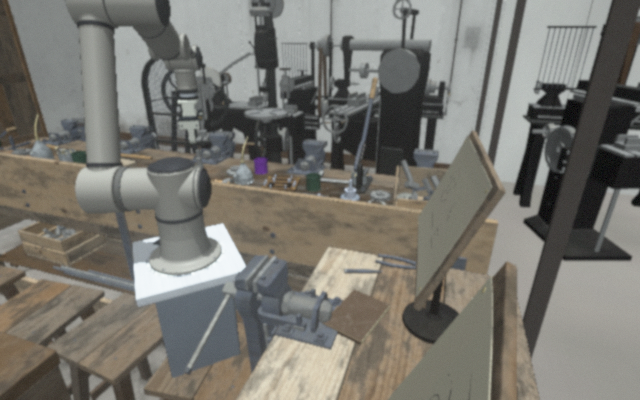

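The top view shows the jig near (327,212), block (364,184), board (252,222), green tin (274,193) and purple tin (198,229). I need an enlarged crop for the spindle, nut and punch.

```bash
python3 - <<'E'
from h import *
im=cv2.imread('pics/top0.png')
a=cv2.resize(im[125:275,225:385],None,fx=5,fy=4*1.25,interpolation=cv2.INTER_CUBIC)[:750]
cv2.imwrite('pics/c1.png',cv2.resize(im[150:250,250:383],None,fx=6,fy=6,interpolation=cv2.INTER_CUBIC))
cv2.imwrite('pics/c2.png',cv2.resize(im[190:310,140:300],None,fx=5,fy=5,interpolation=cv2.INTER_CUBIC))
d=np.load('pics/top0.npy');C=cloud('top',d)
for n,(u,v) in dict(jig=(327,212),block=(364,184),board=(250,222),tin=(274,193),spA=(316,172),spB=(187,259),purple=(198,229),x222=(222,257),bench=(300,250),nut=(289,238)).items(): print(n,C[v,u].round(0))
E
```

```text
jig [498. 100.  75.]
block [609. -51.  38.]
board [466. 409.  25.]
tin [581. 311.  20.]
spA [660. 140.  47.]
spB [321. 668.   1.]
purple [441. 619.  18.]
x222 [330. 511.  83.]
bench [349. 211. -15.]
nut [399. 255. -11.]
```

View pics/c1.png

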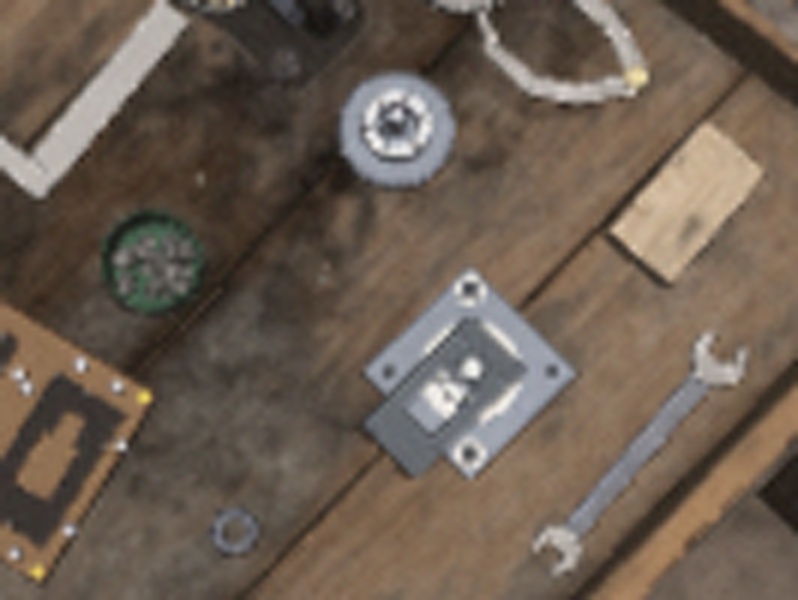

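View pics/c2.png

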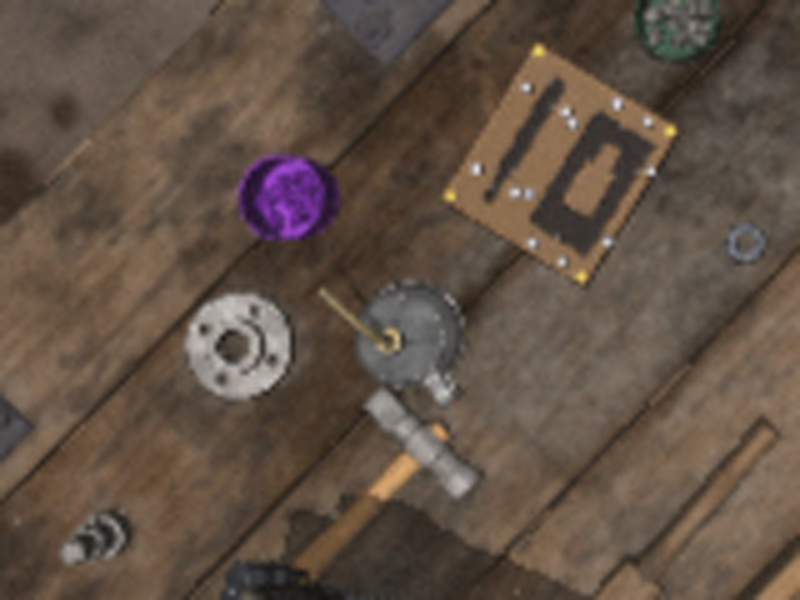

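```bash
python3 - <<'E'
from h import *
d=np.load('pics/top0.npy');C=cloud('top',d)
for (u,v) in [(300,250),(240,270),(345,170),(300,190),(350,235),(430,225),(470,170),(440,245),(260,180),(225,240),(400,190)]: print((u,v),C[v,u].round(0))
z=C[...,2]; im=cv2.imread('pics/top0.png')
h=np.clip((z+30)*255/120,0,255).astype(np.uint8); hm=cv2.applyColorMap(h,cv2.COLORMAP_JET)
s=lambda a:cv2.resize(a[130:330,140:400],None,fx=3,fy=3,interpolation=cv2.INTER_NEAREST)
cv2.imwrite('pics/hm.png',s(hm))
E
```

```text
(300, 250) [349. 211. -15.]
(240, 270) [273. 454.   3.]
(345, 170) [671.  22.   4.]
(300, 190) [593. 207.  -3.]
(350, 235) [406.   7.   4.]
(430, 225) [ 441. -319.   -1.]
(470, 170) [ 663. -491.   -3.]
(440, 245) [ 359. -356.    4.]
(260, 180) [636. 368.   9.]
(225, 240) [395. 514.   1.]
(400, 190) [ 585. -200.    5.]
```

View pics/hm.png

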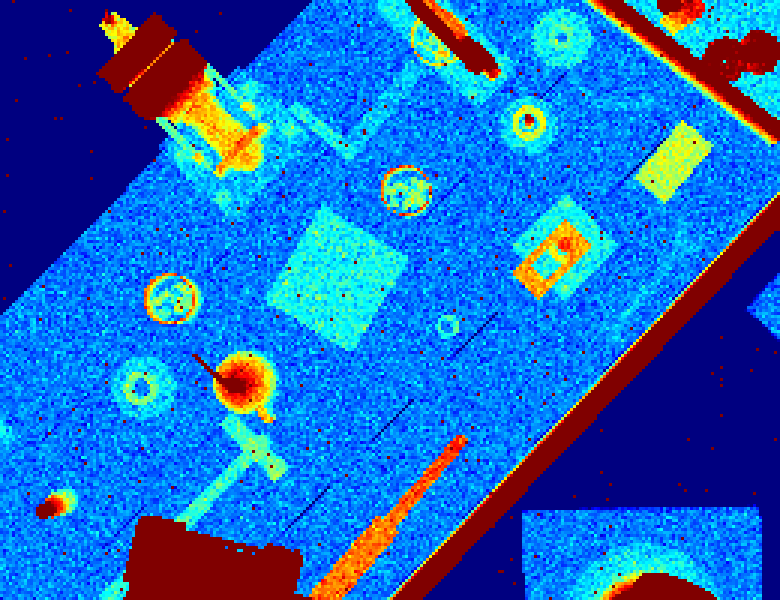

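The height map confirms spindle (316,172), block, jig, board, tin and nut (289,237); no punch yet. I'll look at the right bench crop.

```bash
python3 - <<'E'
from h import *
im=cv2.imread('pics/top0.png')
cv2.imwrite('pics/c3.png',cv2.resize(im[165:275,385:500],None,fx=5,fy=5,interpolation=cv2.INTER_CUBIC))
d=np.load('pics/top0.npy');C=cloud('top',d)
z=C[...,2]
print(z[205:250:1,418:442:1].round(0).astype(int)[::4])
print([ (u,C[240,u].round(0)[[0,1,2]]) for u in range(330,385,4)])
E
```

```text
[[  5   8   8   0  -5   6   1   4   7  -8  -2  -2   8  18   7   8  -1  -4
    1  -2   3   0  -8   0]
 [ -2  -1   4   1  -1   5   2   7   0   9  15  -6  -6   1   0   8  -3  -2
   -2   1   0  14  -4  16]
 [  6   1  -5  -7   3  11   7   2   8   4   7   2  -1   2  -8  -4   4   3
    1  -2 -11   2   0  -2]
 [ -1  -4  10  -5 -12  -7  -9 -12   7  -3   6 -16  -1   1   6  -6  -2  18
   17 -13 -10   0  -5 -11]
 [ -3   7   6   2   0 -10   0  -7   0   3 -11  -7  -2  -6   7   8  10  17
    4 -15   0  -8   2  -6]
 [  8  -3  -9   1  -8  -4  14   0   6   4  10   4  -1  10  16   2  -1  -7
   -9  -3  -3   0   7   2]
 [ -1   6   6  -9   1   0   4  12   3  -3   1   5   9   6  14   1  15   5
   -7  -8 -12   0   1   4]
 [ -8  -4  -5   0   3  10   7   1   0  16  10  15  -7  -9   0  10  -3   1
    7  -3   6 -11   0  13]
 [ -6   5   7   0  -5  -7  -6  16   3  11   0   0   2   2 -10   2  -3   0
    7  10   0   2  -7   1]
 [  4   2  -9   5  -5   5   0   3  -3  -3  -8   5  -1  -7  -2  16  -3   7
   -1   3  -1  -3   6  -9]
 [ -1  -6  -2   4   3  -2   4  -1  15   9   1  -9  -8   1  -1  -7   0  -8
    8  -4   7   3   4   0]
 [ -7   2  -2   9   1   0   2  -3  16  -6  -6   4   2   3  -6  -4  -5  -6
    5 -11   4  -5   6  13]]
[(330, array([388.,  88.,   1.])), (334, array([387.,  72.,  -8.])), (338, array([387.,  55., -11.])), (342, array([387.,  40.,  -4.])), (346, array([386.,  24.,   4.])), (350, array([386.,   7.,  -1.])), (354, array([386.,  -9.,  -7.])), (358, array([387., -13., 142.])), (362, array([387., -27., 150.])), (366, array([ 376., -142., -826.])), (370, array([ 376., -164., -819.])), (374, array([ 375., -188., -831.])), (378, array([ 375., -209., -816.])), (382, array([ 375., -234., -829.]))]
```

View pics/c3.png

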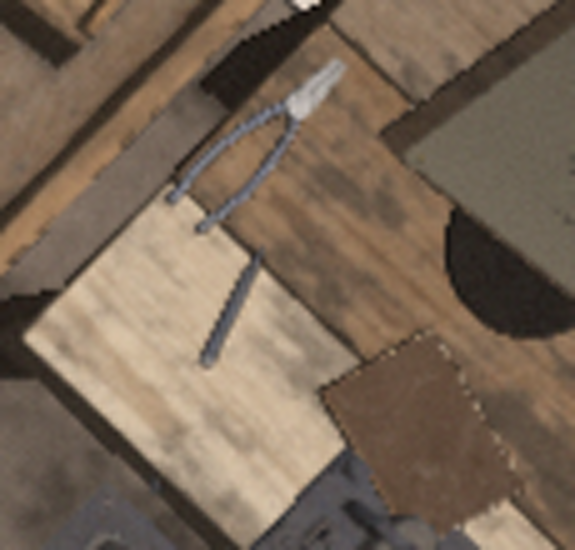

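The punch is found on the light bench piece at crop (257,258)–(208,362), i.e. px (436,217)–(427,237).

Candidates: block (364,184), with no rival; plate (325,213); ring under the plate; nut (289,238), against the small stepped part (159,297) and the gear (326,141); punch (431,227), against the pliers (430,195), the spanner (357,225) and the chisel (275,295); spindle (316,172), against the flange (187,259) and the gear; tin green (274,193), against purple (198,229). The crops c1–c3 confirm these choices.

```bash
cat >> h.py <<'E'
def c2w(pts,ox,oy,s,z):
    return np.array([ray('top',ox+(a+.5)/s-.5,oy+(b+.5)/s-.5,z) for a,b in pts])
E
python3 - <<'E'
from h import *
def rep(n,P,ang=True):
    P=P[:,:2]; print(n,P.mean(0).round(1)); 
    for i in range(len(P)): e=P[(i+1)%len(P)]-P[i]; print('   edge',np.hypot(*e).round(1),np.degrees(np.arctan2(e[1],e[0])).round(1))
im=cv2.imread('pics/top0.png')
# block by colour
roi=im[165:205,345:385].astype(float); roi=cv2.resize(roi,None,fx=8,fy=8,interpolation=cv2.INTER_CUBIC)
m=((roi[...,2]>125)).astype(np.uint8); n,l,st,ce=cv2.connectedComponentsWithStats(m); k=1+st[1:,4].argmax()
r=cv2.minAreaRect(np.argwhere(l==k)[:,::-1].astype(np.float32)); print(r,st[k,4])
rep('block seg',c2w(cv2.boxPoints(r),345,165,8,38))
rep('block',c2w([(610,232),(670,283),(763,170),(710,122)],250,150,6,38))
rep('jig',c2w([(364,374),(470,478),(576,375),(472,268)],250,150,6,16))
rep('plate',c2w([(364,426),(414,477),(526,368),(468,316)],250,150,6,56))
print('head',c2w([(470,368)],250,150,6,68))
print('spindle ring',c2w([(398,124)],250,150,6,42),'foot',c2w([(398,131)],250,150,6,12),'tip',c2w([(400,120)],250,150,6,86))
print('tin',c2w([(153,260)],250,150,6,65))
print('nut',c2w([(236,531)],250,150,6,20),c2w([(745,243)],140,190,5,20))
rep('board',c2w([(540,50),(450,196),(582,276),(671,131)],140,190,5,20))
rep('punch',c2w([(260,252),(204,366)],385,165,5,7))
go(600,-50,200,-45)
E
```

```text
((159.5, 164.0), (310.0, 319.0), 90.0) 61664
block seg [605.1 -52.9]
   edge 160.1 -91.0
   edge 155.8 178.5
   edge 159.4 89.0
   edge 155.8 -1.2
block [612.4 -52.2]
   edge 52.5 -131.6
   edge 98.2 -40.6
   edge 47.7 46.5
   edge 99.8 136.7
jig [501.1  94.7]
   edge 99.7 -135.5
   edge 99.4 -46.9
   edge 100.4 43.0
   edge 102.0 133.5
plate [484.4 114.3]
   edge 47.0 -136.6
   edge 103.0 -46.8
   edge 51.4 47.0
   edge 99.9 135.6
head [[502.41100753  96.48799038  68.        ]]
spindle ring [[667.42467564 140.61688439  42.        ]] foot [[666.54465006 140.50909799  12.        ]] tip [[664.32888297 139.54844385  86.        ]]
tin [[577.33272866 303.45127689  65.        ]]
nut [[398.35064436 253.74793402  20.        ]] [[397.90605752 255.02553877  20.        ]]
board [464.7 402.2]
   edge 137.6 147.7
   edge 124.3 -122.1
   edge 136.2 -32.3
   edge 124.4 57.3
punch [ 435.3 -321.4]
   edge 103.3 152.2
   edge 103.3 -27.8
shift [-59.3  -42.     2.66] turn -59.8 | now [133.7 507.3 226.1] yaw 75.2 q6 -0.15 t 0.1
```

```bash
python3 - <<'E'
from h import *
go(612,-52,200,47.5)
E
```

```text
shift [-60.51 -41.89   2.66] turn 27.7 | now [133.7 507.3 226.1] yaw 75.2 q6 -0.15 t 0.1
```

```bash
R='[1,-60.5,-41.9,2.7,27.7]'; python3 -m crank '[[[1,-60.5,-41.9,2.7,27.7],[1,-60.5,-41.9,2.7,27.7],[1,-60.5,-41.9,2.7,27.7],[1,-60.5,-41.9,2.7,27.7],[1,-60.5,-41.9,2.7,27.7],[1,-60.5,-41.9,2.7,27.7],[1,-60.5,-41.9,2.7,27.7],[1,-60.5,-41.9,2.7,27.7],[1,-60.5,-41.9,2.7,27.7],[1,-60.5,-41.9,2.7,27.7]]]'
python3 - <<'E'
from h import *
go(612,-52,100,47.5)
E
```

```text
time: 1.1
tool_pos: [459.3, 126.0, 208.2]
tcp_rot: [-3.142, -0.0, 2.4]
contact_force: [0.7, 1.1, 0.9]
grip_width: 91.8
finger_force: 0.0
shift [-23.28  -2.81  10.81] turn 0.0 | now [459.3 126.  208.2] yaw 47.5 q6 -0.72 t 1.1
```

```bash
python3 -m crank '[[[1,-5,-0.6,1,0],[1,-10,-1.2,2,0],[1,-15,-1.8,4,0],[1,-20,-2.4,8,0],[1,-23.3,-2.8,10.8,0],[1,-23.3,-2.8,10.8,0],[1,-23.3,-2.8,10.8,0],[1,-23.3,-2.8,10.8,0],[1,-23.3,-2.8,10.8,0],[1,-23.3,-2.8,10.8,0]]]'
python3 - <<'E'
from h import *
im,d=snap('top','top1'); 
cv2.imwrite('pics/c4.png',cv2.resize(im[150:240,310:400,::-1],None,fx=6,fy=6,interpolation=cv2.INTER_CUBIC))
go(612,-52,8,47.5)
E
```

```text
time: 2.1
tool_pos: [611.6, -48.9, 102.0]
tcp_rot: [3.14, 0.002, 2.402]
contact_force: [0.3, 0.6, 0.4]
grip_width: 92.0
finger_force: 0.0
shift [-0.21 -0.2   9.39] turn 0.1 | now [611.6 -49.1 101.9] yaw 47.6 q6 -1.04 t 2.15
```

View pics/c4.png

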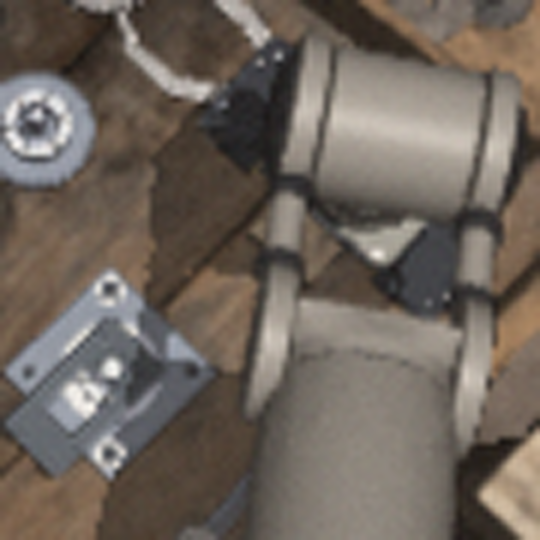

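```bash
python3 -m crank '[[[1,-0.2,-0.2,4,0],[1,-0.2,-0.2,7,0],[1,-0.2,-0.2,9,0],[1,-0.2,-0.2,9.6,0],[1,-0.2,-0.2,9.6,0],[0,-0.2,-0.2,9.6,0],[0,-0.2,-0.2,9.6,0],[0,-0.2,-0.2,9.6,0],[0,-0.2,-0.2,9.6,0],[0,-0.2,-0.2,9.6,0]]]'

```

```text
time: 3.15
tool_pos: [612.2, -52.8, 5.0]
tcp_rot: [3.14, 0.001, 2.4]
contact_force: [2.0, 1.2, 2.4]
grip_width: 56.7
finger_force: 1.0
```

```bash
python3 -m crank '[[[0,0,0,0,0],[0,0,0,0,0],[0,0,0,0,0],[0,0,0,-3,0],[0,0,0,-8,0],[0,0,0,-13,0],[0,0,0,-15,0],[0,0,0,-15,0],[0,0,0,-15,0],[0,0,0,-15,0]]]'
python3 - <<'E'
from h import *
print(bot.get_obs()['grip_width'],bot.get_obs()['finger_force'])
go(396,206,155,44)
E
```

```text
time: 4.15
tool_pos: [610.1, -52.8, 151.6]
tcp_rot: [-3.139, -0.004, 2.4]
contact_force: [-0.8, -0.3, -3.1]
grip_width: 55.1
finger_force: 30.0
55.09000087095643 29.990540742874146
shift [33.27  4.63 -0.2 ] turn 3.5 | now [610.1 -52.8 151.6] yaw 47.5 q6 -1.04 t 4.15
```

```bash
python3 -m crank '[[[0,33.3,4.6,0,3.5],[0,33.3,4.6,0,3.5],[0,33.3,4.6,0,3.5],[0,33.3,4.6,0,3.5],[0,33.3,4.6,0,3.5],[0,33.3,4.6,0,3.5],[0,33.3,4.6,0,3.5],[0,33.3,4.6,0,3.5],[0,33.3,4.6,0,3.5],[0,33.3,4.6,0,3.5]]]'
python3 - <<'E'
from h import *
im,d=snap('top','top2'); 
cv2.imwrite('pics/c5.png',cv2.resize(im[175:275,260:380,::-1],None,fx=6,fy=6,interpolation=cv2.INTER_CUBIC))
go(396,206,42,44)
E
```

```text
time: 5.15
tool_pos: [397.3, 205.2, 153.6]
tcp_rot: [-3.14, -0.0, 2.339]
contact_force: [-0.2, -0.3, -1.8]
grip_width: 55.1
finger_force: 30.0
shift [ 0.17 -0.03 11.18] turn -0.0 | now [397.5 205.  153.8] yaw 44.0 q6 -0.46 t 5.2
```

View pics/c5.png

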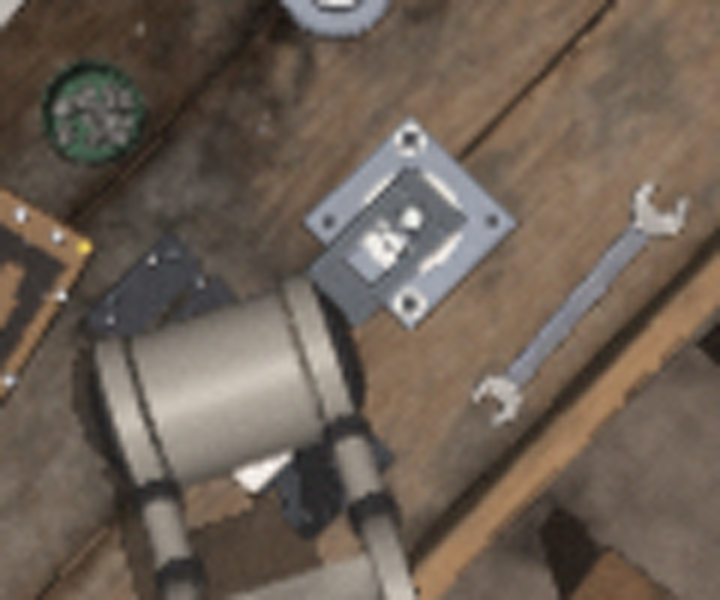

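The block is held (white end visible at crop (265,468)), lined up behind the plate's near end (crop (335,300)). Lowering and approaching.

```bash
python3 -m crank '[[[0,0.2,0,4,0],[0,0.2,0,8,0],[0,0.2,0,11,0],[0,0.2,0,11.2,0],[0,0.2,0,11.2,0],[0,0.2,0,11.2,0],[0,-0.3,0,11.2,0],[0,-0.8,0,11.2,0],[0,-1.2,0,11.2,0],[0,-1.4,0,11.2,0]]]'
python3 -m crank '[[[0,-0.2,0,0,0],[0,-0.4,0,0,0],[0,-0.6,0,0,0],[0,-0.8,0,0,0],[0,-1,0,0,0],[0,-1.2,0,0,0],[0,-1.3,0,0,0],[0,-1.4,0,0,0],[0,-1.5,0,0,0],[0,-1.5,0,0,0]]]'

```

```text
time: 6.2
tool_pos: [407.4, 195.5, 42.8]
tcp_rot: [3.141, 0.001, 2.339]
contact_force: [-0.3, 0.6, -1.9]
grip_width: 54.8
finger_force: 30.0
time: 7.2
tool_pos: [415.1, 186.0, 42.0]
tcp_rot: [-3.14, -0.004, 2.339]
contact_force: [-7.3, 9.5, -0.2]
grip_width: 55.1
finger_force: 30.0
```

```bash
python3 -m crank '[[[0,-0.3,0,0,0],[0,-0.6,0,0,0],[0,-0.9,0,0,0],[0,-1.2,0,0,0],[0,-1.5,0,0,0],[0,-1.8,0,0,0],[0,-2.1,0,0,0],[0,-2.4,0,0,0],[0,-2.4,0,0,0],[0,-2.4,0,0,0]]]'
python3 - <<'E'
from h import *
im,d=snap('top','top3'); 
cv2.imwrite('pics/c6.png',cv2.resize(im[175:255,285:385,::-1],None,fx=7,fy=7,interpolation=cv2.INTER_CUBIC))
E
```

```text
time: 8.2
tool_pos: [434.4, 167.5, 42.5]
tcp_rot: [3.141, 0.001, 2.339]
contact_force: [0.2, -0.3, -1.7]
grip_width: 54.6
finger_force: 30.0
```

View pics/c6.png

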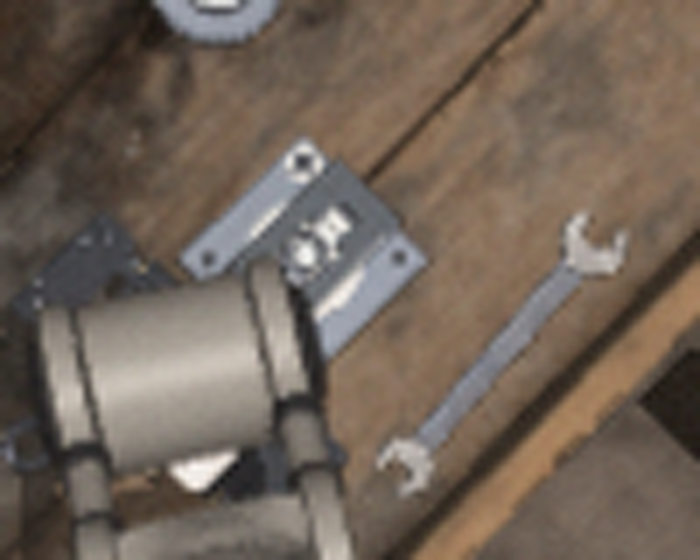

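```bash
python3 - <<'E'
from h import *
P=c2w([(335,163),(400,222)],285,175,7,54);h=c2w([(305,253)],285,175,7,68);j=c2w([(182,262),(428,262),(303,138)],285,175,7,16)
print(P,h,j[:2].mean(0)); a=np.array([.695,-.719]); 
for q in(P[0],P[1],P.mean(0)): print((q[:2]-[501.7,95.5])@a)
o=bot.get_obs(); print((o['tool_pos'][:2]-[501.7,95.5])@a)
E
```

```text
[[554.61348925  77.19144255  54.        ]
 [520.48420585  41.06261977  54.        ]] [[503.19185886  95.58318705  68.        ]] [500.52599373  94.15921459  16.        ]
49.93872783053034
52.19549945400675
51.067113642268545
-98.64011124026807
```

```bash
python3 -m crank '[[[0,-0.1,0,0,0],[0,-0.2,0,0,0],[0,-0.3,0,0,0],[0,-0.4,0,0,0],[0,-0.5,0,0,0],[0,-0.5,0,0,0],[0,-0.5,0,0,0],[0,-0.5,0,0,0],[0,-0.5,0,0,0],[0,-0.5,0,0,0]]]'
python3 -m crank '[[[0,1,0,0,0],[0,3,0,0,0],[0,6,0,0,0],[0,8,0,0,0],[0,9,0,0,0],[0,9,0,0,0],[0,9,0,0,0],[0,9,0,0,0],[0,9,0,0,0],[0,9,0,0,0]]]'
python3 - <<'E'
from h import *
im,d=snap('top','top4'); im2,d=snap('side','side4')
cv2.imwrite('pics/c7.png',cv2.resize(im[175:255,285:385,::-1],None,fx=7,fy=7,interpolation=cv2.INTER_CUBIC))
go(480,-30,150,47.5); print(bot.get_obs()['contact_force'])
E
```

```text
time: 9.25
tool_pos: [437.4, 164.1, 42.4]
tcp_rot: [3.141, 0.0, 2.339]
contact_force: [-1.6, 0.4, -1.4]
grip_width: 54.8
finger_force: 30.0
time: 10.25
tool_pos: [375.2, 228.5, 42.4]
tcp_rot: [3.141, 0.0, 2.338]
contact_force: [-0.0, 0.4, -2.2]
grip_width: 54.6
finger_force: 30.0
shift [-25.9  -10.41 -10.77] turn -3.5 | now [375.  228.6  42.4] yaw 44.0 q6 -0.4 t 10.35
[ 0.72025992 -0.105043   -1.8797723 ]
```

View pics/c7.png

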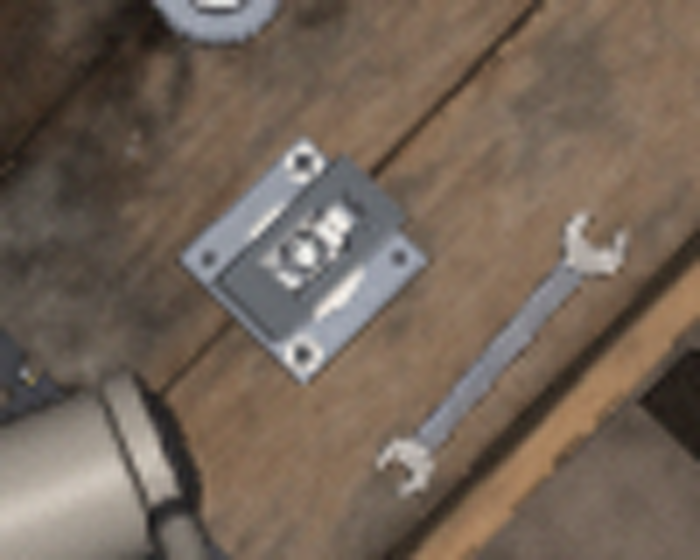

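The head now sits within the wide hole (crop (305,252)), bright ring visible on both sides. The block goes back to its original clear spot.

```bash
python3 - <<'E'
from h import *
P=c2w([(345,155),(408,212),(278,340),(215,283)],285,175,7,54)[:,:2]; a=np.array([.695,-.719])
print(P.mean(0),(P.mean(0)-[501.7,95.5])@a, [np.degrees(np.arctan2(*(P[i]-P[k])[::-1])) for i,k in((0,3),(1,2))])
go(612,-52,150,47.5)
E
python3 -m crank '[[[0,0,0,-5,0],[0,0,0,-10,0],[0,-5,-1,-10.8,0],[0,-37,-9.4,-10.8,-3.5],[0,-37,-9.4,-10.8,-3.5],[0,-37,-9.4,-10.8,-3.5],[0,-37,-9.4,-10.8,-3.5],[0,-37,-9.4,-10.8,-3.5],[0,-37,-9.4,-10.8,-3.5],[0,-37,-9.4,-10.8,-3.5]]]'
python3 - <<'E'
from h import *
go(612,-52,7,47.5)
E
```

```text
[506.96826152  91.40360673] 6.606748518835965 [np.float64(-46.44527981947449), np.float64(-46.50378309097313)]
shift [-36.65  -2.44 -10.77] turn -3.5 | now [375.  228.6  42.4] yaw 44.0 q6 -0.4 t 10.35
time: 11.35
tool_pos: [565.5, -106.0, 150.1]
tcp_rot: [-3.142, 0.001, 2.398]
contact_force: [-0.1, -0.3, -1.4]
grip_width: 54.9
finger_force: 30.0
shift [ 0.24  7.13 14.31] turn -0.1 | now [ 565.5 -106.   150.1] yaw 47.4 q6 -1.15 t 11.35
```

```bash
python3 -m crank '[[[0,0.2,4,-1,0],[0,0.2,7.1,-1,0],[0,0.2,7.1,0,0],[0,0.2,7.1,5,0],[0,0.2,7.1,9,0],[0,0.2,7.1,12,0],[0,0.2,7.1,13.5,0],[0,0.2,7.1,14,0],[0,0.2,7.1,14.3,0],[0,0.2,7.1,14.4,0]]]'
python3 -m crank '[[[0,0,0,0.05,0],[0.8,0,0,0.05,0],[0.8,0,0,0.05,0],[0.8,0,0,0.05,0],[0.8,0,0,0.05,0],[0.8,0,0,-3,0],[0.8,0,0,-8,0],[0.8,0,0,-12,0],[0.8,0,0,-14,0],[0.8,0,0,-14,0]]]'
python3 - <<'E'
from h import *
go(507,91.4,140,43.5)
E
```

```text
time: 12.35
tool_pos: [611.7, -49.1, 7.6]
tcp_rot: [3.14, 0.002, 2.4]
contact_force: [-0.8, -0.2, -0.5]
grip_width: 55.0
finger_force: 30.0
time: 13.35
tool_pos: [612.7, -49.1, 150.3]
tcp_rot: [3.138, 0.006, 2.4]
contact_force: [0.6, -0.6, -0.6]
grip_width: 73.5
finger_force: 0.0
shift [17.29  3.22  0.94] turn 4.0 | now [612.7 -49.1 150.3] yaw 47.5 q6 -1.03 t 13.35
```

```bash
python3 -m crank '[[[0.8,17.3,3.2,0.9,4],[0.8,17.3,3.2,0.9,4],[0.8,17.3,3.2,0.9,4],[0.8,17.3,3.2,0.9,4],[0.8,17.3,3.2,0.9,4],[0.8,17.3,3.2,0.9,4],[0.8,17.3,3.2,5,4],[0.8,17.3,3.2,9,4],[0.8,17.3,3.2,11.5,4],[0.8,17.3,3.2,11.5,4]]]'
python3 - <<'E'
from h import *
go(507,91.4,35,43.5)
snap('top','top5')
E
```

```text
time: 14.35
tool_pos: [502.9, 90.4, 27.7]
tcp_rot: [-3.136, -0.005, 2.329]
contact_force: [-0.2, 1.0, 0.6]
grip_width: 73.4
finger_force: 0.0
shift [-0.2   0.36 -0.73] turn -0.1 | now [502.9  90.4  27.7] yaw 43.4 q6 -0.73 t 14.35
```

```bash
python3 -m crank '[[[0.8,0,0,0,0],[0.8,0,0,0,0],[0.8,0,0,0,0],[0,0,0,0,0],[0,0,0,0,0],[0,0,0,0,0],[0,0,0,0,0],[0,0,0,0,0],[0,0,0,0,0],[0,0,0,0,0]]]'
python3 - <<'E'
from h import *
go(507,91.4,35,43.5)
E
```

```text
time: 15.4
tool_pos: [505.5, 91.8, 31.8]
tcp_rot: [3.14, 0.001, 2.33]
contact_force: [2.3, 2.7, 4.5]
grip_width: 51.9
finger_force: 30.0
shift [-0.14  0.08 -0.32] turn 0.0 | now [505.5  91.8  31.8] yaw 43.5 q6 -0.73 t 15.4
```

```bash
python3 -m crank '[[[0,0,0,-0.3,0],[0,0,0,-0.6,0],[0,0,0,-0.9,0],[0,0,0,-1.2,0],[0,0,0,-1.6,0],[0,0,0,-2,0],[0,0,0,-2.4,0],[0,0,0,-2.8,0],[0,0,0,-3.2,0],[0,0,0,-3.2,0]]]'

```

```text
time: 16.4
tool_pos: [505.1, 91.6, 64.0]
tcp_rot: [3.141, 0.001, 2.331]
contact_force: [1.5, -0.8, -2.3]
grip_width: 51.7
finger_force: 30.0
```

```bash
python3 -m crank '[[[0,0,0,1,0],[0,0,0,2,0],[0,0,0,2.6,0],[0,0,0,3.1,0],[0,0,0,3.1,0],[0,0,0,3.1,0],[0.7,0,0,3.1,0],[0.7,0,0,3.1,0],[0.7,0,0,3.1,0],[0.7,0,0,2,0]]]'
python3 -m crank '[[[0.7,0,0,0,0],[0.7,0,0,0,0],[0.7,0,0,0,0],[0,0,0,0,0],[0,0,0,0,0],[0,0,0,0,0],[0,0,0,0,0],[0,0,0,0,0],[0,0,0,0,0],[0,0,0,0,0]]]'
```

```text
time: 17.4
tool_pos: [503.9, 91.6, 42.8]
tcp_rot: [-3.14, -0.002, 2.33]
contact_force: [-0.7, 0.2, 0.0]
grip_width: 64.2
finger_force: 0.0
time: 18.4
tool_pos: [504.7, 91.6, 43.2]
tcp_rot: [-3.141, -0.0, 2.331]
contact_force: [-0.7, -0.4, -1.9]
grip_width: 51.6
finger_force: 30.0
```

```bash
python3 -m crank '[[[0,0,0,-0.4,0],[0,0,0,-0.8,0],[0,0,0,-1.2,0],[0,0,0,-1.6,0],[0,0,0,-2,0],[0,0,0,-2.5,0],[0,0,0,-3.5,0],[0,0,0,-5,0],[0,0,0,-7,0],[0,0,0,-7,0]]]'
python3 - <<'E'
from h import *
go(448.6,376.9,100,57.6)
im,d=snap('side','side6'); im2,d=snap('top','top6')
cv2.imwrite('pics/c8.png',cv2.resize(im[130:260,250:450,::-1],None,fx=4,fy=4,interpolation=cv2.INTER_CUBIC))
E
```

```text
time: 19.4
tool_pos: [506.6, 91.7, 116.2]
tcp_rot: [3.137, 0.004, 2.331]
contact_force: [-0.2, 1.0, -2.4]
grip_width: 51.7
finger_force: 30.0
shift [24.67 15.43  1.59] turn -14.1 | now [506.6  91.7 116.2] yaw 43.5 q6 -0.73 t 19.4
```

View pics/c8.png

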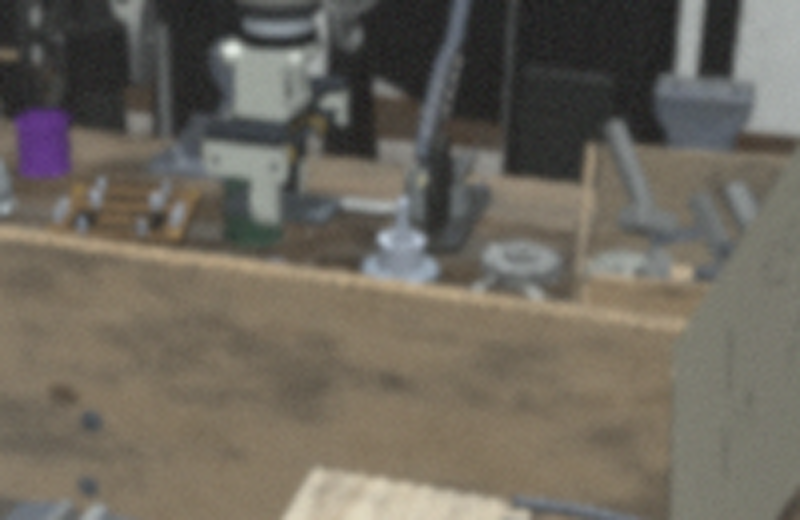

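The side view doesn't show the plate clearly, but the weight (2.4 N) and width confirm the hold. On to the nest.

```bash
python3 -m crank '[[[0,24.7,15.4,1.6,-14.1],[0,24.7,15.4,1.6,-14.1],[0,24.7,15.4,1.6,-14.1],[0,24.7,15.4,1.6,-14.1],[0,24.7,15.4,1.6,-14.1],[0,24.7,15.4,1.6,-14.1],[0,24.7,15.4,1.6,-14.1],[0,24.7,15.4,1.6,-14.1],[0,24.7,15.4,4,-14.1],[0,24.7,15.4,4,-14.1]]]'
python3 - <<'E'
from h import *
im,d=snap('top','top7'); go(448.6,376.9,19,57.6)
E
```

```text
time: 20.5
tool_pos: [444.8, 374.2, 70.4]
tcp_rot: [-3.135, -0.003, 2.575]
contact_force: [-0.2, -0.5, -3.2]
grip_width: 51.1
finger_force: 30.0
shift [-0.15  0.37  5.28] turn -0.1 | now [445.6 374.7  71.8] yaw 57.5 q6 -0.44 t 20.55
```

```bash
python3 -m crank '[[[0,0,0,0,0],[0,0,0,0,0],[0,0,0,0.5,0],[0,0,0,1.5,0],[0,0,0,2.5,0],[0,0,0,3,0],[0,0,0,3,0],[0,0,0,3,0],[0,0,0,3,0],[0,0,0,3,0]]]'
python3 - <<'E'
from h import *
im,d=snap('top','top7'); go(448.6,376.9,19,57.6)
cv2.imwrite('pics/c9.png',cv2.resize(im[175:265,215:305,::-1],None,fx=6,fy=6,interpolation=cv2.INTER_CUBIC))
E
```

```text
time: 21.55
tool_pos: [446.6, 377.0, 43.8]
tcp_rot: [3.141, 0.0, 2.577]
contact_force: [0.1, 0.2, -3.4]
grip_width: 51.5
finger_force: 30.0
shift [-0.17  0.11  2.48] turn 0.0 | now [446.6 376.9  43.8] yaw 57.6 q6 -0.44 t 21.6
```

View pics/c9.png

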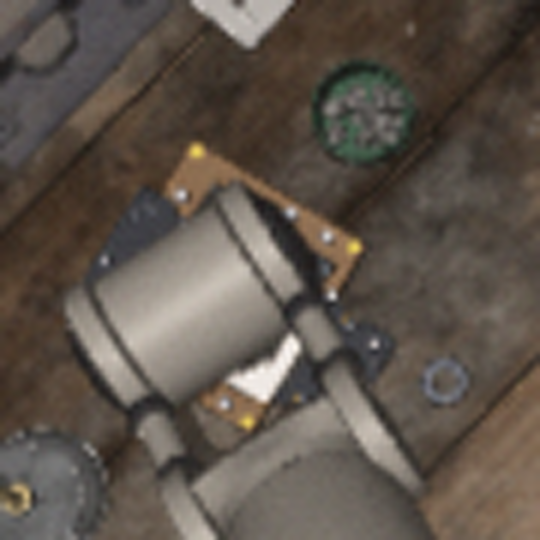

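```bash
python3 -m crank '[[[0,-0.2,0.1,0,0],[0,-0.2,0.1,0.5,0],[0,-0.2,0.1,1,0],[0,-0.2,0.1,1.4,0],[0,-0.2,0.1,1.8,0],[0,-0.2,0.1,2.1,0],[0,-0.2,0.1,2.4,0],[0,-0.2,0.1,2.5,0],[0,-0.2,0.1,2.5,0],[0,-0.2,0.1,2.5,0]]]'

```

```text
time: 22.6
tool_pos: [448.7, 376.6, 18.6]
tcp_rot: [3.141, 0.0, 2.577]
contact_force: [-0.0, 0.4, -1.9]
grip_width: 51.5
finger_force: 30.0
```

```bash
python3 -m crank '[[[0,0,0,0.1,0],[0,0,0,0.1,0],[0.72,0,0,0.1,0],[0.72,0,0,0.1,0],[0.72,0,0,0.1,0],[0.72,0,0,0,0],[0.72,0,0,-3,0],[0.72,0,0,-7,0],[0.72,0,0,-11,0],[0.72,0,0,-11,0]]]'
python3 - <<'E'
from h import *
go(502,95.5,115,43.5)
E
```

```text
time: 23.6
tool_pos: [451.4, 378.5, 134.6]
tcp_rot: [3.131, 0.005, 2.577]
contact_force: [-0.1, 1.2, 0.1]
grip_width: 66.3
finger_force: 0.0
shift [-19.41 -21.21   1.83] turn 14.1 | now [451.4 378.5 134.6] yaw 57.6 q6 -0.44 t 23.6
```

```bash
python3 -m crank '[[[0.72,-19.4,-21.2,1.8,14.1],[0.72,-19.4,-21.2,1.8,14.1],[0.72,-19.4,-21.2,1.8,14.1],[0.72,-19.4,-21.2,1.8,14.1],[0.72,-19.4,-21.2,1.8,14.1],[0.72,-19.4,-21.2,1.8,14.1],[0.72,-19.4,-21.2,1.8,14.1],[0.72,-19.4,-21.2,1.8,14.1],[0.72,-19.4,-21.2,1.8,14.1],[0.72,-19.4,-21.2,1.8,14.1]]]'
python3 - <<'E'
from h import *
im,d=snap('top','top8'); go(501.7,95.3,25,43.5)
cv2.imwrite('pics/c10.png',cv2.resize(im[175:265,215:345,::-1],None,fx=6,fy=6,interpolation=cv2.INTER_CUBIC))
E
```

```text
time: 24.6
tool_pos: [498.7, 94.9, 110.4]
tcp_rot: [3.141, -0.0, 2.332]
contact_force: [-0.4, 0.1, 0.0]
grip_width: 66.2
finger_force: 0.0
shift [-0.18  0.24  8.54] turn 0.1 | now [498.7  94.9 110.4] yaw 43.6 q6 -0.73 t 24.65
```

View pics/c10.png

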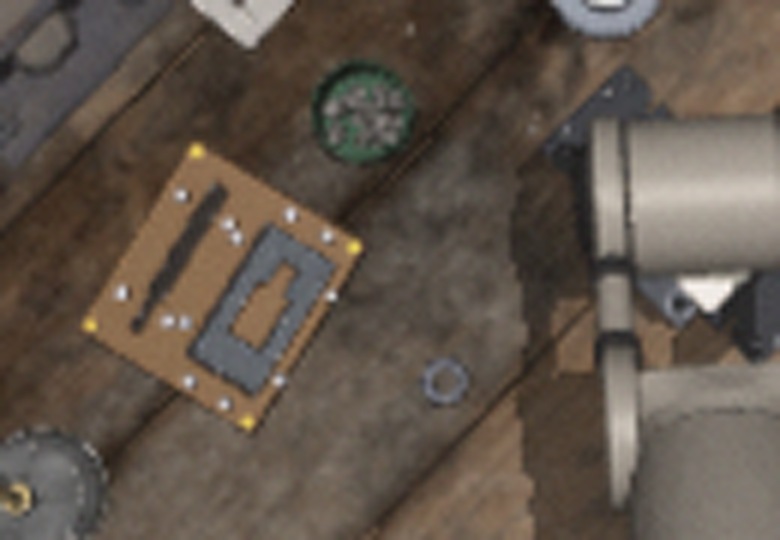

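The plate lies in its nest (crop (262,310)). Down onto the ring.

```bash
python3 -m crank '[[[0.72,0,0,0,0],[0.72,0,0,3,0],[0.72,0,0,6,0],[0.72,0,0,8,0],[0.72,0,0,8.7,0],[0.72,0,0,8.7,0],[0.72,0,0,8.7,0],[0.72,0,0,8.7,0],[0.72,0,0,8.7,0],[0.72,0,0,8.7,0]]]'
python3 -m crank '[[[0,0,0,0,0],[0,0,0,0,0],[0,0,0,0,0],[0,0,0,0,0],[0,0,0,0,0],[0,0,0,0,0],[0,0,0,0,0],[0,0,0,-0.3,0],[0,0,0,-0.6,0],[0,0,0,-1,0]]]'
```

```text
time: 25.65
tool_pos: [499.3, 93.7, 24.0]
tcp_rot: [3.141, 0.001, 2.331]
contact_force: [-0.1, 0.7, -0.5]
grip_width: 66.0
finger_force: 0.0
time: 26.65
tool_pos: [499.2, 94.2, 33.0]
tcp_rot: [3.141, -0.0, 2.331]
contact_force: [3.4, 1.7, -9.0]
grip_width: 43.9
finger_force: 29.9
```

```bash
python3 -m crank '[[[0,0,0,-0.4,0],[0,0,0,-0.8,0],[0,0,0,-1.2,0],[0,0,0,-1.8,0],[0,0,0,-2.4,0],[0,0,0,-3.2,0],[0,0,0,-4,0],[0,0,0,-5,0],[0,0,0,-6,0],[0,0,0,-6,0]]]'
python3 - <<'E'
from h import *
go(501.7,95.3,130,43.5); print(bot.get_obs()['moment'])
E
```

```text
time: 27.65
tool_pos: [500.1, 93.5, 95.7]
tcp_rot: [3.138, 0.003, 2.33]
contact_force: [-0.2, -0.2, -0.1]
grip_width: 1.8
finger_force: 0.0
shift [ 0.01  0.25 -3.43] turn 0.0 | now [500.1  93.5  95.7] yaw 43.5 q6 -0.73 t 27.65
[-0.06004594  0.0188163   0.06978504]
```

The ring slipped: the grip was about 2.6 mm off across, so the bore probably caught on the head. I'll back off and measure where the ring lies.

```bash
python3 -m crank '[[[0.72,4,0,-3,0],[0.72,8,0,-3,0],[0.72,12,0,-3,0],[0.72,15,0,-3,0],[0.72,15,0,-3,0],[0.72,15,0,-3,0],[0.72,15,0,-3,0],[0.72,15,0,-3,0],[0.72,15,0,-3,0],[0.72,15,0,-3,0]]]'
python3 - <<'E'
from h import *
D=[];I=[]
for i in range(12):
    im,d=bot.capture('top'); D.append(d); I.append(im.astype(float))
d=np.median(D,0); im=np.mean(I,0); np.save('pics/d9.npy',d); np.save('pics/i9.npy',im)
C=cloud('top',d); z=C[...,2]
print(z[196:228,308:346].round(0).astype(int))
E
```

```text
time: 28.65
tool_pos: [396.0, 201.9, 123.3]
tcp_rot: [-3.141, -0.0, 2.33]
contact_force: [-0.0, 0.1, 0.4]
grip_width: 66.1
finger_force: 0.0
[[  2   1   0 ...  -1  -2  -4]
 [ -2   2  -1 ...   2  -1  -1]
 [ -3  -3  -1 ...  -1   3  -1]
 ...
 [  2 471 471 ...  -1  -2   0]
 [ -2 474 475 ...   0  -1  -4]
 [470 477 479 ...   2   2   0]]
```

```bash
python3 - <<'E'
from h import *
d=np.load('pics/d9.npy'); C=cloud('top',d); z=C[...,2]
s=np.s_[200:222,314:341]
np.set_printoptions(linewidth=250,threshold=9999); print(z[s].round(0).astype(int))
Z=z.copy(); m=np.zeros_like(z,bool); m[s]=(z[s]>32)&(z[s]<80)
P=C[m]; print(len(P), P.mean(0).round(1), (P.min(0)+P.max(0))/2, P.max(0)-P.min(0), np.percentile(P[:,2],[10,50,90]))
m2=np.zeros_like(m); m2[s]=(z[s]>54)&(z[s]<90); print('head',C[m2].mean(0),m2.sum())
E
```

```text
[[ 0 -3  1 -1  2  1  1 -3 17 15 15 19 18 18 14 17 13 18 14 17 11 -1  6  2 -2 -2  2]
 [-2  2 -1 -3  0  1 -1 14 15 18 20 17 15 18 16 14 17 14 15 15 14 15 -1 -4  1 -1 -4]
 [ 0  3  0 -1  1 -1 15 15 16 17 13 13 16 17 18 15 16 18 17 16 16 15 16 -4 -1  3 -2]
 [-2 -2  0  1  0 17 17 19 13 19 11 18 20 14 15 16 19 16 13 14 16 15 14 12  2  3  1]
 [-1  3  0  2 17 13 15 16 15 12 17 15 16 17 14 16 17 20 15 14 15 14 18 16 14  1 -2]
 [ 0  1 -1 19 14 17 17 18 18 18 14 15 14 16 16 16 19 14 17 14 16 16 17 15 18 13 -1]
 [ 0  2 13 12 16 15 19 17 15 13 17 19 18 14 14 16 17 17 13 15 16 14 14 13 15 14 13]
 [ 2 16 14 16 15 18 15 17 16 16 17 13 14 15 53 51 50 52 18 17 13 14 15 18 14 18 17]
 [16 15 14 17 16 13 17 14 17 16 15 15 52 50 52 49 51 53 48 51 17 17 15 15 15 16 14]
 [17 16 11 14 18 19 14 13 16 18 19 53 53 62 64 62 60 51 51 52 49 20 15 17 14 17 19]
 [16 15 15 18 15 17 17 18 17 18 15 51 60 67 67 67 61 15 49 50 56 19 19 17 14 17 13]
 [18 14 14 15 15 19 17 13 16 16 49 50 66 66 66 70 61 16 15 51 51 21 14 13 17 19 12]
 [13 15 15 20 16 16 17 18 18 15 49 56 62 62 66 68 60 61 16 53 49 51 16 15 17 14 17]
 [18 15 
[... 237 characters left out ...]
17 14]
 [ 8 10 14 16 14 18 16 15 16 14 13 47 50 54 49 53 50 54 53 49 49 16 14 15 18 13 17]
 [-1 12 12 16 16 16 16 19 16 19 18 16 50 49 52 52 52 54 51 17 16 13 16 17 17 14 17]
 [ 2 -2 11 15 15 11 18 15 15 17 14 17 16 16 50 51 52 14 15 17 15 13 17 17 16 16 -1]
 [ 2  2  1  8 15 19 13 19 13 16 16 16 17 13 16 14 18 20 13 13 17 18 17 17 16 -3  0]
 [ 2 -2  0 -3  6 10 14 17 15 15 17 15 16 19 16 14 16 17 12 16 15 16 17 18 -4 -1 -1]
 [ 1 -5 -3 -1 -1 13 16 19 18 15 16 15 15 16 12 20 14 14 13 17 14 18 12  2  2  3  0]]
94 [497.6  90.9  54.3] [496.82916914  89.90132964  57.63754327] [43.76231241 43.79886112 24.2132787 ] [48.7246467  51.74491658 64.51921765]
head [501.03149113  94.05946129  62.57865126] 28
```

```bash
python3 -m crank '[[[0.85,-5,0,0,0],[0.85,-10,0,0,0],[0.85,-15.2,0.2,0,0],[0.85,-15.2,0.2,0,0],[0.85,-15.2,0.2,0,0],[0.85,-15.2,0.2,2,0],[0.85,-15.2,0.2,4,0],[0.85,-15.2,0.2,6,0],[0.85,-15.2,0.2,6,0],[0.85,-15.2,0.2,6,0]]]'
python3 -m crank '[[[0.85,0,0,0,0],[0.85,0,0,0,0],[0.85,0,0,0,0],[0.85,0,0,0,0],[0.85,0,0,0,0],[0.85,0,0,0,0],[0.85,0,0,0,0],[0.85,0,0,0,0],[0.85,0,0,0,0],[0.85,0,0,0,0]]]'
python3 - <<'E'
from h import *
go(501.7,95.3,23,43.5)
E
```

```text
time: 30.25
tool_pos: [501.0, 94.5, 63.7]
tcp_rot: [-3.141, -0.001, 2.332]
contact_force: [1.0, 0.1, -0.7]
grip_width: 77.7
finger_force: 0.0
time: 31.25
tool_pos: [501.8, 93.5, 63.3]
tcp_rot: [3.142, -0.0, 2.33]
contact_force: [0.9, -0.5, -0.3]
grip_width: 77.4
finger_force: 0.0
shift [0.13 0.12 4.03] turn 0.0 | now [501.8  93.5  63.3] yaw 43.5 q6 -0.73 t 31.25
```

```bash
python3 -m crank '[[[0.85,0.1,0.1,1,0],[0.85,0.1,0.1,2.5,0],[0.85,0.1,0.1,4,0],[0.85,0.1,0.1,4,0],[0.85,0.1,0.1,4,0],[0.85,0.1,0.1,4,0],[0,0.1,0.1,4,0],[0,0.1,0.1,4,0],[0,0.1,0.1,4,0],[0,0.1,0.1,4,0]]]'
python3 -m crank '[[[0,0,0,0,0],[0,0,0,0,0],[0,0,0,0,0],[0,0,0,0,0],[0,0,0,0,0],[0,0,0,0,0],[0,0,0,0,0],[0,0,0,0,0],[0,0,0,0,0],[0,0,0,0,0]]]'
```

```text
time: 32.25
tool_pos: [501.9, 95.0, 23.6]
tcp_rot: [3.141, 0.0, 2.331]
contact_force: [-3.0, -1.7, 2.3]
grip_width: 50.4
finger_force: 1.6
time: 33.25
tool_pos: [501.7, 94.9, 23.4]
tcp_rot: [-3.141, -0.0, 2.33]
contact_force: [-2.4, -2.3, 4.0]
grip_width: 43.6
finger_force: 29.8
```

```bash
python3 -m crank '[[[0,0,0,0,0],[0,0,0,-0.05,0],[0,0,0,-0.1,0],[0,0,0,-0.2,0],[0,0,0,-0.3,0],[0,0,0,-0.4,0],[0,0,0,-0.4,0],[0,0,0,-0.4,0],[0,0,0,-0.4,0],[0,0,0,-0.4,0]]]'
python3 - <<'E'
from h import *
o=bot.get_obs(); print(o['contact_force'],o['moment'],o['grip_width'])
D=[bot.capture('top')[1] for i in range(8)]
z=cloud('top',np.median(D,0)); s=np.s_[205:222,322:341]
np.set_printoptions(linewidth=250,threshold=9999); print(z[s][...,2].round(0).astype(int))
E
```

```text
time: 34.25
tool_pos: [502.1, 95.1, 27.5]
tcp_rot: [3.141, 0.0, 2.331]
contact_force: [0.8, 1.9, -2.5]
grip_width: 43.4
finger_force: 29.7
[ 0.83988751  1.91459844 -2.47657179] [ 0.21287315 -0.2047417   0.0172951 ] 43.39514994803425
[[388 387 388 385 388 386 389 385 390 385 388 386 383 383 386 389 388 387 386]
 [387 389 388 387 384 389 387 387 385 387 387 388 388 387 389 387 389 387 387]
 [389 389 389 385 386 389 388 389 388 389 389 389 391 388 388 386 388 385 387]
 [386 387 387 388 385 388 387 387 388 387 385 388 389 387 387 389 390 386 387]
 [385 389 387 387 387 390 385 388 386 387 387 388 386 388 385 388 386 385 383]
 [390 388 388 387 387 385 387 386 388 387 389 386 386 385 388 386 388 385 384]
 [385 383 385 384 383 387 385 384 386 388 386 387 387 383 387 385 385 383 385]
 [387 384 385 385 385 384 385 383 386 383 386 386 382 384 383 382 381 383 385]
 [383 384 384 384 384 384 383 382 387 380 382 386 382 381 384 383 383 384 381]
 [382 384 381 383 383 382 383 383 382 382 384 381 380 379 379 380 377 381 381]
 [381 380 374 377 382 379 383 379 380 380 378 380 379 377 379 378 378 379 377]
 [376 377 376 377 378 377 379 375 374 378 378 377 375 379 377 376 376 374 376]
 [373 376 376 372 373 374 374 372 371 374 376 373 371 373 372 371 371 371 372]
 [372 372 370 369 368 368 371 365 370 366 368 367 367 366 368 365 364 367 369]
 [367 367 363 364 366 367 365 363 366 364 364 362 363 360 357 360 360 362 359]
 [356 360 362 360 358 355 354 354 355 353 351 352 351 346 345 190 190 132 137]
 [ 18  16  11  14  19 194 193 191 193 194 195 194 192 196 197 192 136 135 135]]
```

```bash
python3 -m crank '[[[0,0,0,-0.2,0],[0,0,0,-0.3,0],[0,0,0,-0.4,0],[0,0,0,-0.5,0],[0,0,0,-0.6,0],[0,0,0,-0.7,0],[0,0,0,-0.8,0],[0,0,0,-0.9,0],[0,0,0,-1,0],[0,0,0,-1,0]]]'

```

```text
time: 35.65
tool_pos: [501.9, 95.0, 37.6]
tcp_rot: [3.141, 0.0, 2.331]
contact_force: [2.9, 3.5, -2.5]
grip_width: 43.2
finger_force: 29.7
```

```bash
python3 -m crank '[[[0,0,0.1,0,0],[0,0,0.2,0,0],[0,0,0.2,0,0],[0,0,0.2,0,0],[0,0,0.2,0,0],[0,0,0.2,0,0],[0,0,0.2,0,0],[0,0,0.2,0,0],[0,0,0.2,0,0],[0,0,0.2,0,0]]]'

```

```text
time: 36.65
tool_pos: [503.3, 96.4, 37.4]
tcp_rot: [3.141, -0.0, 2.33]
contact_force: [-0.5, -0.1, -3.1]
grip_width: 43.3
finger_force: 29.7
```

```bash
python3 -m crank '[[[0,0,0.1,-0.2,0],[0,0,0.1,-0.5,0],[0,0,0.1,-0.8,0],[0,0,0.1,-1.1,0],[0,0,0.1,-1.4,0],[0,0,0.1,-1.7,0],[0,0,0.1,-2,0],[0,0,0.1,-2.3,0],[0,0,0.1,-2.6,0],[0,0,0.1,-2.6,0]]]'

```

```text
time: 37.65
tool_pos: [504.3, 97.1, 63.9]
tcp_rot: [3.141, 0.001, 2.331]
contact_force: [0.6, -0.1, -2.4]
grip_width: 43.5
finger_force: 29.7
```

```bash
python3 -m crank '[[[0,0,0,-0.3,0],[0,0,0,-0.6,0],[0,0,0,-1,0],[0,0,0,-1.5,0],[0,0,0,-2.5,0],[0,0,0,-4,0],[0,0,0,-6,0],[0,0,0,-8,0],[0,0,0,-8,0],[0,0,0,-8,0]]]'
python3 - <<'E'
from h import *
D=[bot.capture('top')[1] for i in range(3)]
go(666.5,140.3,143,43.5)
print(proj('side',np.array([[504,97,125.],[504,97,160],[504,97,140]])))
im,d=snap('side','side10')
E
```

```text
time: 38.65
tool_pos: [504.0, 97.0, 143.6]
tcp_rot: [3.141, 0.001, 2.331]
contact_force: [0.7, -0.3, -2.3]
grip_width: 43.5
finger_force: 29.7
shift [-8.1  14.82 -0.1 ] turn 0.0 | now [503.2  97.  142.4] yaw 43.5 q6 -0.72 t 38.8
[[317.87476613 180.3785264 ]
 [317.85550463 171.54113206]
 [317.86655943 176.61320096]]
```

```bash
python3 - <<'E'
from h import *
D=[];I=[]
for i in range(8):
    im,d=bot.capture('side'); D.append(d); I.append(im.astype(float))
d=np.median(D,0); im=np.mean(I,0)
C=cloud('side',d); s=np.s_[164:192,304:332]
np.set_printoptions(linewidth=250,threshold=9999)
print(im[s].mean(-1).round(0).astype(int)); 
dd=d[s].round(0).astype(int); print(dd[::2])
m=(C[s][...,1]<200)&(C[s][...,1]>0)
for r in range(28):
    q=C[s][r][m[r]]
    if len(q): a=np.array([.725,-.688]); p=(q[:,:2]-[503.2,97])@a; print(r,'z %.0f'%q[:,2].mean(),'x-span %.0f %.0f'%(p.min(),p.max()))
E
```

```text
[[152 153 154 155 156 156 156 157 157 157 156 148 135 130 143 140 110  75  76  99 117 124 127 126 125 115  94  64]
 [138 142 146 148 150 151 152 154 155 157 156 153 145 141 148 141 108  75  80 103 117 120 123 124 123 115  93  62]
 [118 121 126 129 130 132 134 141 151 154 155 154 151 149 149 142 113  85  88 105 114 113 114 116 116 108  85  59]
 [100 102 103 104 104 103 108 123 143 152 154 154 152 148 145 140 124 108 107 113 116 107 107 112 113 105  82  60]
 [ 95  92  91  89  88  86  93 114 142 154 154 154 152 144 139 137 132 125 121 122 121 113 109 113 114 106  89  76]
 [ 89  89  86  87  89  88  92 116 145 155 156 155 152 144 134 131 132 128 123 128 129 120 116 117 118 112 104  98]
 [ 91  90  92  97  99  97 100 120 148 156 156 154 151 144 133 132 133 129 124 127 127 120 120 120 120 119 117 115]
 [104 103 106 110 109 108 107 126 150 158 156 154 152 143 133 132 136 135 131 125 119 117 119 122 122 122 123 124]
 [114 114 114 114 111 106 106 124 149 156 156 155 152 144 133 131 134 133 129 123 116 115 119 121 123 123 124 125]
 [111 110 107 103  97  89  90 113 143 155 156 156 153 146 134 132
[... 3750 characters left out ...]
 1598 1602 1605 1607 1614 1622 1667 1668 1669 1669 1669 1672 1674 1667 1668 1666 1668]
 [1649 1649 1628 1618 1610 1607 1606 1603 1603 1599 1602 1604 1602 1610 1611 1617 1627 1647 1646 1646 1647 1646 1648 1633 1649 1649 1647 1646]
 [1630 1625 1627 1617 1612 1612 1611 1605 1606 1604 1608 1607 1609 1611 1615 1619 1626 1627 1627 1628 1625 1625 1626 1626 1626 1626 1628 1628]]
0 z 212 x-span -22 34
1 z 208 x-span -23 34
2 z 204 x-span -19 35
3 z 193 x-span -8 33
4 z 179 x-span -9 15
5 z 176 x-span -9 23
6 z 173 x-span -9 25
7 z 172 x-span -9 26
8 z 169 x-span -9 26
9 z 165 x-span -10 26
10 z 161 x-span -9 25
11 z 157 x-span -10 26
12 z 153 x-span -10 26
13 z 148 x-span -7 25
14 z 144 x-span -10 23
```

The side depth shows the ring held centred, with its bottom about level with the fingertips. I'll check the surroundings of the spindle for tall things before turning.

```bash
python3 - <<'E'
from h import *
C=cloud('top',np.load('pics/top0.npy')); P=C[130:215,270:385].reshape(-1,3); P=P[(P[:,2]>70)&(P[:,2]<600)]
r=np.hypot(P[:,0]-666,P[:,1]-140.5); k=(r<190)&(r>15)
for p,q in sorted(zip(r[k],P[k].round(0).tolist()))[:60:3]: print(round(p),q)
go(665,141.5,143,-45)
E
```

```text
73 [723.0, 187.0, 84.0]
76 [724.0, 191.0, 80.0]
79 [727.0, 190.0, 83.0]
80 [731.0, 187.0, 81.0]
82 [737.0, 182.0, 97.0]
84 [731.0, 194.0, 111.0]
85 [733.0, 193.0, 120.0]
87 [724.0, 206.0, 106.0]
88 [733.0, 198.0, 96.0]
89 [733.0, 199.0, 71.0]
90 [739.0, 193.0, 131.0]
91 [726.0, 209.0, 118.0]
93 [729.0, 209.0, 123.0]
94 [741.0, 197.0, 121.0]
95 [745.0, 193.0, 117.0]
96 [729.0, 213.0, 121.0]
98 [736.0, 209.0, 127.0]
98 [749.0, 193.0, 117.0]
99 [729.0, 217.0, 121.0]
99 [731.0, 216.0, 136.0]
shift [-7.87 14.74  0.03] turn 88.5 | now [503.9  97.  143.3] yaw 43.5 q6 -0.72 t 39.25
```

```bash
python3 -m crank '[[[0,0,0,0,88.5],[0,0,0,0,88.5],[0,0,0,0,88.5],[0,0,0,0,88.5],[0,0,0,0,88.5],[0,0,0,0,88.5],[0,0,0,0,88.5],[0,0,0,0,88.5],[0,0,0,0,88.5],[0,0,0,0,88.5]]]'
python3 - <<'E'
from h import *
C=cloud('top',np.load('pics/top0.npy')); P=C[60:215,200:385].reshape(-1,3); r=np.hypot(P[:,0]-666,P[:,1]-140.5)
for lo,hi in((70,90),(90,110),(110,130),(130,150),(150,180),(180,220)):
    q=P[(r>lo)&(r<hi)&(P[:,2]<900)]; print(lo,np.percentile(q[:,2],99.8).round(0), q[q[:,2].argmax()].round(0))
go(666,140.5,143,-45)
E
```

```text
time: 40.25
tool_pos: [504.0, 97.0, 143.4]
tcp_rot: [3.142, -0.0, 0.824]
contact_force: [-0.1, -0.7, -1.3]
grip_width: 43.2
finger_force: 29.7
70 124.0 [739. 193. 131.]
90 137.0 [738. 220. 139.]
110 152.0 [751. 238. 153.]
130 166.0 [763. 237. 169.]
150 189.0 [793. 265. 195.]
180 194.0 [819. 298. 197.]
shift [14.19  8.94  0.04] turn 2.2 | now [504.   97.  143.4] yaw -42.8 q6 0.79 t 40.25
```

```bash
python3 -m crank '[[[0,3,2,0,2.2],[0,6,4,0,2.2],[0,9,6,0,2.2],[0,12,7.5,0,2.2],[0,14.2,8.9,0,2.2],[0,14.2,8.9,0,2.2],[0,14.2,8.9,0,2.2],[0,14.2,8.9,0,2.2],[0,14.2,8.9,0,2.2],[0,14.2,8.9,0,2.2]]]'
python3 - <<'E'
from h import *
go(666,140.5,48,-45)
im,d=snap('side','side11')
D=[bot.capture('side')[1] for i in range(5)]
u=proj('side',np.array([[666,140.5,143],[666,140.5,86]])); print(u)
cv2.imwrite('pics/c11.png',cv2.resize(im[130:215,310:400,::-1],None,fx=7,fy=7,interpolation=cv2.INTER_CUBIC)) 
C=cloud('side',np.median(D,0)); print(im[205:212,345:350].mean())
# spindle stem points (thin bright column) 
s=np.s_[178:200,335:365]; np.set_printoptions(linewidth=250,threshold=9999); print(np.median(D,0)[s].astype(int))
E
```

```text
time: 41.25
tool_pos: [665.0, 141.7, 143.9]
tcp_rot: [3.141, -0.0, 0.792]
contact_force: [0.6, 0.3, -1.7]
grip_width: 43.2
finger_force: 29.7
shift [-0.02  0.15  9.59] turn 0.4 | now [665.  141.7 143.9] yaw -44.6 q6 0.88 t 41.25
[[349.6261663  166.03834447]
 [349.16925581 179.39753984]]
113.82857142857142
[[1757 1757 1761 1758 1763 1762 1761 1760 1758 1756 1759 1761 1758 1762 1758 1761 1661 1650 1646 1640 1637 1581 1568 1570 1569 1580 1603 1624 1639 1638]
 [1749 1751 1747 1745 1748 1748 1748 1752 1750 1748 1747 1748 1744 1750 1746 1749 1661 1651 1651 1644 1641 1569 1573 1573 1569 1583 1603 1622 1639 1644]
 [1710 1712 1710 1712 1713 1713 1714 1735 1737 1733 1735 1733 1735 1739 1741 1502 1502 1653 1651 1645 1645 1575 1571 1574 1569 1586 1606 1627 1639 1641]
 [1702 1700 1699 1703 1699 1699 1699 1703 1698 1703 1701 1701 1700 1700 1504 1503 1502 1653 1652 1645 1639 1575 1578 1575 1571 1590 1607 1628 1643 1649]
 [1710 1715 1712 1689 1693 1688 1689 1685 1689 1691 1687 1692 1690 1688 1505 1504 1503 1659 1649 1647 1645 1579 1577 1581 1580 1593 1612 1631 1644 1650]
 [1701 1704 1703 1703 1702 1
[... 1873 characters left out ...]
2 1511 1509 1508 1509 1510 1513 1514 1525 1541 1550 1575 1573 1579 1575 1574 1574 1574]
 [1566 1565 1566 1572 1569 1570 1534 1532 1535 1535 1523 1515 1510 1512 1512 1508 1512 1512 1515 1519 1526 1538 1534 1538 1564 1566 1562 1564 1566 1570]
 [1554 1560 1555 1553 1558 1556 1528 1525 1527 1523 1528 1516 1513 1514 1511 1511 1513 1512 1513 1515 1527 1526 1523 1528 1530 1555 1555 1558 1556 1558]
 [1208 1206 1548 1546 1546 1541 1525 1518 1513 1514 1514 1517 1517 1517 1513 1513 1513 1514 1515 1515 1516 1515 1516 1518 1524 1547 1548 1544 1546 1546]
 [1201 1200 1202 1199 1199 1201 1199 1199 1201 1508 1505 1508 1510 1510 1504 1510 1512 1507 1505 1506 1507 1508 1512 1517 1529 1542 1542 1540 1540 1543]]
```

View pics/c11.png

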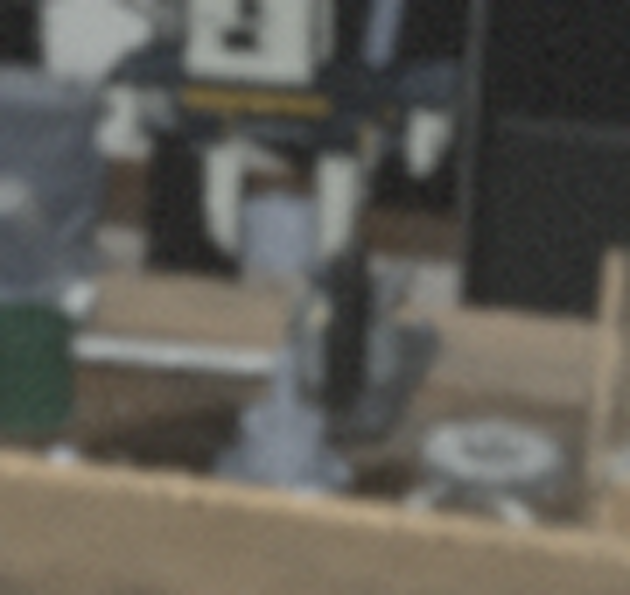

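The ring hangs upright (crop (280,240)), directly above the spindle tip (crop (285,345)). Lowering.

```bash
python3 -m crank '[[[0,0,0.1,2,0],[0,0,0.1,4,0],[0,0,0.1,5.5,0],[0,0,0.1,7,0],[0,0,0.1,8,0],[0,0,0.1,8.8,0],[0,0,0.1,9.3,0],[0,0,0.1,9.5,0],[0,0,0.1,9.5,0],[0,0,0.1,9.5,0]]]'
python3 -m crank '[[[0,0,0,0.05,0],[0,0,0,0.1,0],[0,0,0,0.15,0],[0,0,0,0.2,0],[0,0,0,0.25,0],[0,0,0,0.3,0],[0,0,0,0.3,0],[0,0,0,0.3,0],[0,0,0,0.3,0],[0,0,0,0.3,0]]]'

```

```text
time: 42.55
tool_pos: [666.6, 141.2, 49.0]
tcp_rot: [3.141, -0.001, 0.792]
contact_force: [0.9, -0.0, -2.3]
grip_width: 43.4
finger_force: 29.7
time: 43.55
tool_pos: [666.2, 141.2, 45.4]
tcp_rot: [-3.142, -0.0, 0.792]
contact_force: [-0.0, 1.1, -2.4]
grip_width: 43.2
finger_force: 29.7
```

```bash
python3 -m crank '[[[0,0,0,0.1,0],[0,0,0,0.1,0],[0.75,0,0,0.1,0],[0.75,0,0,0.1,0],[0.75,0,0,0.1,0],[0.75,0,0,0,0],[0.75,0,0,-3,0],[0.75,0,0,-7,0],[0.75,0,0,-11,0],[0.75,0,0,-11,0]]]'
python3 - <<'E'
from h import *
o=bot.get_obs(); print(o['contact_force'])
np.set_printoptions(linewidth=250,threshold=9999)
D=[bot.capture('side')[1] for i in range(5)]; C=cloud('side',np.median(D,0)); print(C[170:200,340:360][...,2].round(0).astype(int)[::2])
go(398.2,254.3,140,-45)
# nut orientation
i9=np.load('pics/i9.npy')
E
```

```text
time: 44.55
tool_pos: [669.4, 141.6, 162.8]
tcp_rot: [3.134, -0.01, 0.792]
contact_force: [0.2, 0.6, -0.9]
grip_width: 68.8
finger_force: 0.0
[ 0.2312049   0.60474682 -0.90268278]
[[  0  -2  -2 629 629 629 629 629 629 629 629 629 629 629  94  95  95  99 101 101]
 [ -2  -2  -2  -2  -3  -2  -1  -1  -2  -3  -1  -2  51  50  48  48  46  91  91  92]
 [ -2   0  -1  -3  -1  -1  -1  -3  -2  -2  -2  45  42  41  39  56  38  83  85  84]
 [ -1  -2  -1  -2  -2  -2  -3  -1   0  -1  -2  45  47  51  52  46  74  75  75  76]
 [  0  -2  -3  -1  -1  -2  -1  -1  -2  -2  -2  34  37  41  41  43  66  67  66  68]
 [  6   9  -2  -2  -1  -1  -1  -2  -2  -2  84  82  29  30  33  33  57  57  60  59]
 [  7   6   8   9   9  71  71  72  69  75  76  75  70  71  23  23  46  46  49  49]
 [ -1  -2   0  -2  68  71  70  71  62  66  65  67  63  71  70  69  36  40  39  40]
 [ -1  -1  -2  -2  61  62  64  64  67  69  67  68  67  65  65  59  25  28  29  29]
 [ -2  -2  -1  -2  51  54  56  57  58  59  60  58  58  56  54  49  17  18  18  19]
 [ -1  -3   0  -1  41  46  47  48  49  50  50  48  49  49  46  40  11  11  11  11]
 [ -2  -2  -3  -2  -2  33  35  38  38  39  38  39  38  37  38  33   5   7   4   7]
 [ -1  -2  -2  11  11  25  28  27  29  29  30  31  30  29  27  24  -1   0  -1  -2]
 [ -1  13  12  10  10  17  18  20  22  21  21  22  20  19  19  16  12  10  11  -1]
 [  1   8   9  12  11  11  11  11  12  11  13  12  12  10  11  10  11  11   9   6]]
shift [-10.69 -26.96   1.44] turn 0.4 | now [665.2 141.  153.6] yaw -44.6 q6 0.87 t 44.8
```

The ring is seated: its top reads about 71 mm, against 72 expected. Next the nut: averaging frames to find its centre and the angle of its flats.

```bash
python3 - <<'E'
from h import *
from scipy.optimize import minimize
I=np.mean([bot.capture('top')[0].astype(float) for _ in range(16)],0)
r=I[228:248,279:299]; b=r[...,2]-r[...,0]  # R-B
np.set_printoptions(linewidth=200); print((r[...,0]-r[...,2]).round(0).astype(int))
K=8
def render(x,y,th,zt=20):
    ang=np.radians(th)+np.radians(90)+np.arange(6)*np.pi/3
    def hull(z): return proj('top',np.c_[x+17.3*np.cos(ang),y+17.3*np.sin(ang),np.full(6,z)])
    P=cv2.convexHull(np.r_[hull(0),hull(zt)].astype(np.float32))[:,0]
    h=proj('top',np.c_[x+10*np.cos(np.arange(24)/24*6.283),y+10*np.sin(np.arange(24)/24*6.283),np.full(24,zt)])
    m=np.zeros((20*K,20*K),np.float32)
    for Q,c in((P,1),(h,0.)): cv2.fillPoly(m,[np.round(((Q-[279,228]+.5)*K-.5)*16).astype(np.int32)],c,cv2.LINE_AA,4)
    return cv2.resize(m,(20,20),interpolation=cv2.INTER_AREA)
f=r[...,0]-r[...,2]
def cost(p):
    m=cv2.GaussianBlur(render(*p),(0,0),.5).ravel(); A=np.c_[m,np.ones(400)]; s,res,_,_=np.linalg.lstsq(A,f.ravel(),rcond=None); return float(res[0])
for th in range(0,60,6):
    o=minimize(lambda q:cost((q[0],q[1],th)),[398,254.5],method='Nelder-Mead',options=dict(xatol=.2,fatol=1)); print(th,o.x.round(1),round(o.fun))
E
```

```text
[[ 15  16  17  17  17  17  16  14  16  15  15  16  17  23  21  18  19  12  12  12]
 [ 15  17  18  19  17  17  16  15  15  16  15  17  22  24  23  19  16  11  12  12]
 [ 19  20  19  21  18  18  19  15  15  16  18  20  25  25  21  20  17  13  14  12]
 [ 20  22  21  24  22  22  21  19  17  17  21  25  25  21  19  19  19  13  13  12]
 [ 21  23  21  25  24  22  23  24  22  21  24  25  22  18  17  19  18  12  11  12]
 [ 18  19  20  24  23  24  24  26  25  24  23  20  18  17  17  18  18  12  12  13]
 [ 17  17  18  22  24  24  24  20  17  12  11   9  17  17  18  17  16  11  11  12]
 [ 20  22  20  21  23  24  21   6  -5  -9  -9  -6   4  14  18  17  15  10  11  11]
 [ 24  24  22  23  25  26  17  -5  -8   5   2  -2  -8   5  16  17  16  12  10  12]
 [ 25  24  23  25  26  24   7  -8   5  17  18  12  -8  -5  11  16  17  16  10  12]
 [ 25  26  24  26  21  15  -4  -9  13  17  18  14   0  -5  14  15  17  16  12  15]
 [ 25  25  24  23  17  12  -4 -10   4  15  16  10  -4  -1  15  18  19  17  14  17]
 [ 25  23  21  18  18  16   7  -9  -8   6   8  -2  -8   9  22  22  22  21  15  14]
 [ 22  20  17  16  16  15  14   4 -11  -8  -4  -5   0  19  23  24  24  25  14  16]
 [ 19  17  16  16  16  16  14  14   9   7  12  14  20  23  24  27  28  20  16  24]
 [ 18  18  16  16  16  16  16  15  17  21  22  23  24  24  28  31  28  20  24  24]
 [ 17  17  16  16  15  16  18  18  20  22  18  20  23  24  30  30  23  35  25  24]
 [ 16  16  16  16  16  15  18  19  21  19  19  22  24  25  25  20  36  37  24  24]
 [ 16  16  15  16  16  17  19  19  21  21  21  24  24  22  19  30  36  37  23  23]
 [ 16  15  16  16  17  17  18  19  21  21  22  23  19  19  29  38  39  36  23  24]]
0 [398.4 255.3] 10129
6 [398.5 255.2] 10053
12 [398.5 255.2] 9977
18 [398.5 255.3] 10241
24 [398.2 255.2] 10667
30 [398.5 254.7] 10808
36 [398.5 255.2] 10735
42 [398.4 255.3] 10666
48 [398.4 255.3] 10571
54 [398.5 255.1] 10342
```

```bash
python3 - <<'E'
from h import *
go(398.4,255.2,100,-51)
E
python3 -m crank '[[[0.6,-10.5,-27,1.4,6.8],[0.6,-10.5,-27,1.4,6.8],[0.6,-10.5,-27,1.4,6.8],[0.6,-10.5,-27,1.4,6.8],[0.6,-10.5,-27,1.4,6.8],[0.6,-10.5,-27,1.4,6.8],[0.6,-10.5,-27,3,6.8],[0.6,-10.5,-27,6,6.8],[0.6,-10.5,-27,6,6.8],[0.6,-10.5,-27,6,6.8]]]'
python3 - <<'E'
from h import *
go(398.4,255.2,8,-51)
E
```

```text
shift [-10.69 -27.07   5.54] turn 6.4 | now [666.2 141.2 155.4] yaw -44.6 q6 0.87 t 45.6
time: 46.6
tool_pos: [400.3, 256.0, 95.7]
tcp_rot: [-3.141, 0.001, 0.673]
contact_force: [0.5, -0.1, 0.9]
grip_width: 54.9
finger_force: 0.0
shift [-0.19 -0.06  8.77] turn -0.4 | now [400.3 256.   95.7] yaw -51.4 q6 1.3 t 46.6
```

```bash
python3 -m crank '[[[0.6,-0.2,0,3,0],[0.6,-0.2,0,6,0],[0.6,-0.2,0,8,0],[0.6,-0.2,0,8.8,0],[0.6,-0.2,0,8.8,0],[0.6,-0.2,0,8.8,0],[0,-0.2,0,8.8,0],[0,-0.2,0,8.8,0],[0,-0.2,0,8.8,0],[0,-0.2,0,8.8,0]]]'
python3 -m crank '[[[0,0,0,0,0],[0,0,0,0,0],[0,0,0,0,0],[0,0,0,0,0],[0,0,0,-1,0],[0,0,0,-4,0],[0,0,0,-9,0],[0,0,0,-12,0],[0,0,0,-12,0],[0,0,0,-12,0]]]'
python3 - <<'E'
from h import *
go(577.3,303.5,120,-51)
print(bot.get_obs()['contact_force'],bot.get_obs()['moment'])
E
```

```text
time: 47.6
tool_pos: [398.9, 254.9, 7.8]
tcp_rot: [3.141, -0.001, 0.674]
contact_force: [-0.9, -0.3, 3.5]
grip_width: 29.4
finger_force: 30.0
time: 48.6
tool_pos: [398.6, 254.8, 127.9]
tcp_rot: [3.141, -0.001, 0.673]
contact_force: [0.1, 1.0, -1.1]
grip_width: 29.2
finger_force: 30.0
shift [17.01  7.34  0.81] turn -0.4 | now [398.6 254.8 127.9] yaw -51.4 q6 1.3 t 48.6
[ 0.08663066  1.01232531 -1.14947443] [-0.1034336   0.14178944 -0.01724674]
```

```bash
python3 - <<'E'
from h import *
from scipy.optimize import least_squares
C=cloud('top',np.load('pics/d9.npy'))[180:206,260:290].reshape(-1,3)
P=C[(C[:,2]>45)&(C[:,2]<85)]
o=least_squares(lambda p:np.hypot(P[:,0]-p[0],P[:,1]-p[1])-p[2],[577,303,31],loss='soft_l1'); print(len(P),o.x,np.median(P[:,2]))
x,y=o.x[:2]; go(x,y,125,-51)
E
```

```text
41 [577.05869661 304.46562477  32.04271935] 63.67639720532279
shift [17.05  7.25  0.31] turn -0.4 | now [398.6 254.8 127.9] yaw -51.4 q6 1.3 t 48.6
```

```bash
python3 -m crank '[[[0,4,2,0,0],[0,8,4,0,0],[0,12,5.5,0,0],[0,15,6.8,0,0],[0,17,7.3,0,0],[0,17,7.3,0,0],[0,17,7.3,0,0],[0,17,7.3,0,0],[0,17,7.3,0,0],[0,17,7.3,0,0]]]'
python3 - <<'E'
from h import *
go(577.1,304.2,70,-51)
E
```

```text
time: 49.6
tool_pos: [576.5, 303.6, 127.7]
tcp_rot: [-3.142, -0.0, 0.674]
contact_force: [-0.0, 0.4, -0.6]
grip_width: 29.3
finger_force: 30.0
shift [ 0.08 -0.01  5.77] turn -0.4 | now [576.5 303.6 127.7] yaw -51.4 q6 1.26 t 49.6
```

```bash
python3 -m crank '[[[0,0.1,0,2,0],[0,0.1,0,4,0],[0,0.1,0,5,0],[0,0.1,0,5.7,0],[0,0.1,0,5.7,0],[0,0.1,0,5.7,0],[0,0.1,0,5.7,0],[0.55,0.1,0,5.7,0],[0.55,0.1,0,5.7,0],[0.55,0.1,0,5.7,0]]]'
python3 -m crank '[[[0.6,0,0,0,0],[0.6,0,0,-3,0],[0.6,0,0,-7,0],[0.6,0,0,-11,0],[0.6,0,0,-15,0],[0.6,0,0,-15,0],[0.6,0,0,-15,0],[0.6,0,0,-15,0],[0.6,0,0,-15,0],[0.6,0,0,-15,0]]]'
python3 - <<'E'
from h import *
# path to punch
go(435.3,-321.4,220,None)
I=[];D=[]
for _ in range(10):
    im,d=bot.capture('top'); I.append(im.astype(float)); D.append(d)
I=np.mean(I,0); np.save('pics/i12.npy',I); np.save('pics/d12.npy',np.median(D,0))
f=I[210:245,415:447].mean(-1); np.set_printoptions(linewidth=250,threshold=9999); print(f.round(0).astype(int))
E
```

```text
time: 50.6
tool_pos: [578.0, 304.5, 70.8]
tcp_rot: [3.141, -0.001, 0.673]
contact_force: [-0.4, 0.3, -0.0]
grip_width: 47.8
finger_force: 0.0
time: 51.6
tool_pos: [577.4, 304.2, 219.0]
tcp_rot: [-3.141, 0.002, 0.673]
contact_force: [-0.0, 0.6, 0.1]
grip_width: 54.9
finger_force: 0.0
shift [-5.013e+01  4.004e+01 -2.000e-02] turn 0 | now [577.4 304.2 219. ] yaw -51.4 q6 1.26 t 51.6
[[162 163 171 172 172 167 151 158 147  74 118 115 141 149  74  58  77  94 106 115 113 106 103 110 111 116 117 110  93  86  88  89]
 [162 168 169 170 168 164 163 158 143  99 108 121 162 166 145  79  59  85 100 107 113 110 102 106 110 112 113 113 102  84  83  88]
 [167 174 172 171 170 162 164 163 155 163 168 161 145 153 168 148  78  60  85  96 105 116 114 105 103 102 104 105 106  97  83  83]
 [166 162 169 168 171 170 166 170 173 168 165 164 147 146 161 165 149  82  55  84  94 111 111 111 102  93  94  93  95 102  94  80]
 [154 158 165 170 173 171 172 174 177 172 169 171 163 155 158 166 172 157  91  51  68  95  94 104  99  91  86  88  90  99 103  90]
 [149 155 165 170 174 175 170 174 173 175 172 170 173 169 162 
[... 3168 characters left out ...]
173 164 159 159 157 150 138 133 126 130 130]
 [180 179 179 175 168 164 172 174 176 172 167 173 178 177 179 174 173 172 169 175 176 174 171 168 167 162 154 137 123 125 125 125]
 [172 178 179 175 171 168 162 165 174 175 170 167 173 174 176 177 173 173 174 168 172 174 174 173 170 164 161 149 129 126 127 121]
 [152 165 168 169 173 170 160 156 167 175 174 167 164 173 175 174 177 178 176 171 166 171 178 177 169 164 160 162 143 133 131 127]
 [146 153 164 172 171 168 162 160 160 168 175 171 161 161 171 171 174 181 178 173 170 172 177 176 174 164 158 161 153 142 140 136]
 [152 150 160 179 179 177 170 163 162 162 169 174 168 163 167 172 166 174 181 177 173 172 172 176 174 174 167 163 156 150 154 146]]
```

```bash
python3 - <<'E'
from h import *
f=np.load('pics/i12.npy').mean(-1); L=[]
for v in range(219,236):
    a=int(round(430.6-.47*(v-226.9))); c=np.arange(a-4,a+5); w=np.clip(165-f[v,a-4:a+5],0,None)
    w[(c-v>219-0)]=0
    L.append([(w*c).sum()/w.sum(),v])
L=np.array(L); p=np.polyfit(L[:,1],L[:,0],1); print(p,np.abs(np.polyval(p,L[:,1])-L[:,0]).max())
W=np.array([ray('top',np.polyval(p,v),v,6) for v in(215.2,226.9,238.6)]); d=W[0]-W[2]; print(W.round(1),np.hypot(*d[:2]),np.degrees(np.arctan2(d[1],d[0])))
b=np.degrees(np.arctan2(d[1],d[0]))+90
x,y=W[1][:2]; go(x,y,220,b)
# nut in tin check
C=cloud('top',np.load('pics/d12.npy')); print('tin z')
C=cloud('top',np.load('pics/d12.npy'))[228:248,279:299]; print('old nut spot zmax',np.percentile(C[...,2],99))
E
```

```text
[-5.04722078e-01  5.44956122e+02] 0.47151886155512557
[[ 480.2 -344.6    6. ]
 [ 433.2 -319.2    6. ]
 [ 386.4 -293.8    6. ]] 106.68472447865356 -28.433025631589743
shift [-5.020e+01  3.972e+01  4.000e-02] turn 67.0 | now [577.9 304.4 220.4] yaw -51.4 q6 1.26 t 52.1
tin z
old nut spot zmax 637.9816012567605
```

```bash
python3 -m crank '[[[0.5,-50.2,39.7,0,-113],[0.5,-50.2,39.7,0,-113],[0.5,-50.2,39.7,0,-113],[0.5,-50.2,39.7,0,-113],[0.5,-50.2,39.7,0,-113],[0.5,-50.2,39.7,0,-113],[0.5,-50.2,39.7,0,-113],[0.5,-50.2,39.7,0,-113],[0.5,-50.2,39.7,0,-113],[0.5,-50.2,39.7,0,-113]]]'
python3 - <<'E'
from h import *
go(433.2,-319.2,200,61.6)
# tin contents now
D=np.median([bot.capture('top')[1] for _ in range(9)],0); C=cloud('top',D); z=C[...,2]
np.set_printoptions(linewidth=200); print(z[184:204,264:286].round(0).astype(int))
E
```

```text
time: 53.1
tool_pos: [474.3, -145.8, 220.8]
tcp_rot: [3.141, 0.001, 2.058]
contact_force: [0.8, -0.4, -0.9]
grip_width: 46.3
finger_force: 0.0
shift [-13.4  -11.76   2.08] turn -33.7 | now [ 474.3 -145.8  220.8] yaw 27.9 q6 -0.94 t 53.1
[[ -4  -3   1   0   0  -1   5  -2  -2   1  -2  -5  -3  -2   0  -3  -1  -1   3   2   1   0]
 [  0   5   3   1  -1  -5  -2  -2   2  67  66  66  62  65  -3  -2  -1  -1   0  -3  -2   1]
 [  0   0   0   3  -4  -1  62  66  52  40  33  30  25  34  49  68   1  -3  -3  -1  -3   0]
 [  3   1   0  -1  -2  67  55  37  22   9   1   0  -1   5   0  22  65   3  -2  -1   2   3]
 [ -1  -2   0  -3  65  53  34   7   6  -3   3   3   6   0   4   3   4  62   3   0  -2   3]
 [  1  -4   0   1  62  35  10   0   3  -1   9   8   0  27  31   0  -1   2  69  -1   1   2]
 [  2   4   1  65  42  20   1   3   2  15  37  35  41  36  34  28  37  30   3  -5  -1   2]
 [  3  -1  -2  64  33  10   7  31  31  39  37  35  38  38  36  38  37  33  34  14  -1   0]
 [  0  -2  -4  62  22  34  28  36  41  36  41  39  14  39  39  37  38  37  33  63   4   3]
 [ -2  -2  -3  56  18  33  38  34  38  34  1
[... 257 characters left out ...]
4  25  22  43  38  42  36  36  37  31  30  26   0  29   2   0]
 [ -3   1   2   2  60   2  29  26  20   3  37  35  41  40  31  30  35  34  68  16  -4   0]
 [ -1   3  -2  -1  -1  28  22  24  17   5  25  30  35  15  10  32  33  61  32   5  -2 -15]
 [ -1   0   0  -3   2  63   4  -1   0  -1  22  23   7  13  12   4  64  36   5  -2 -15  -1]
 [ -3   1   1   2   1   2   1  69   1   1   1  -1   2   5   2  65  35   2   1 -13   0   2]
 [ -2  -2   2   0   3   1  -2   4   9  64  65  62  61  67  35  19   5   1 -11  -1  -2   1]
 [  4  -4  -1  -3  -1   0  -1   0  -2   0   5   1   7  -1   5  -3   0  -5   2  -1   0   3]
 [  0  -4   1   2   1   2   1  -2   0  -5   3   0   0   1   1   0  -7   5  -2  -1   0  -1]]
```

The nut lies in the tin (top about 38 mm). On to the punch.

```bash
python3 -m crank '[[[0.45,-13.4,-11.8,0,-33.7],[0.45,-13.4,-11.8,0,-33.7],[0.45,-13.4,-11.8,0,-33.7],[0.45,-13.4,-11.8,0,-33.7],[0.45,-13.4,-11.8,0,-33.7],[0.45,-13.4,-11.8,3,-33.7],[0.45,-13.4,-11.8,7,-33.7],[0.45,-13.4,-11.8,12,-33.7],[0.45,-13.4,-11.8,14,-33.7],[0.45,-13.4,-11.8,14,-33.7]]]'
python3 - <<'E'
from h import *
go(433.2,-319.2,2,61.6)
E
```

```text
time: 54.55
tool_pos: [431.4, -315.1, 77.3]
tcp_rot: [3.14, -0.007, 2.642]
contact_force: [0.1, -0.3, 1.1]
grip_width: 41.3
finger_force: 0.0
shift [-0.41 -0.29  7.53] turn -0.2 | now [ 431.4 -315.1   77.3] yaw 61.4 q6 -1.85 t 54.55
```

```bash
python3 -m crank '[[[0.45,0,0,0,0],[0.45,0,0,3,0],[0.45,0,0,5,0],[0.45,0,0,6,0],[0.45,0,0,6,0],[0.45,0,0,6,0],[0.45,0,0,6,0],[0.45,0,0,6,0],[0.45,0,0,6,0],[0.45,0,0,6,0]]]'
python3 - <<'E'
from h import *
go(433.2,-319.2,2.5,61.6)
E
```

```text
time: 55.55
tool_pos: [432.6, -317.6, 20.7]
tcp_rot: [-3.142, 0.0, 2.641]
contact_force: [0.2, 0.0, 0.0]
grip_width: 41.1
finger_force: 0.0
shift [-0.13 -0.11  1.82] turn -0.3 | now [ 432.6 -317.6   20.7] yaw 61.3 q6 -1.85 t 55.55
```

```bash
python3 -m crank '[[[0.45,-0.1,-0.1,0.9,0],[0.45,-0.1,-0.1,1.8,0],[0.45,-0.1,-0.1,1.8,0],[0.45,-0.1,-0.1,1.8,0],[0,-0.1,-0.1,1.8,0],[0,-0.1,-0.1,1.8,0],[0,-0.1,-0.1,1.8,0],[0,-0.1,-0.1,1.8,0],[0,-0.1,-0.1,1.8,0],[0,-0.1,-0.1,1.8,0]]]'
python3 -m crank '[[[0,0,0,0,0],[0,0,0,0,0],[0,0,0,0,0],[0,0,0,-1,0],[0,0,0,-5,0],[0,0,0,-10,0],[0,0,0,-15,0],[0,0,0,-20,0],[0,0,0,-22,0],[0,0,0,-22,0]]]'
python3 - <<'E'
from h import *
print(bot.get_obs()['moment'])
go(483.5,431.7,220,57.6)
E
```

```text
time: 56.55
tool_pos: [432.9, -318.9, 2.5]
tcp_rot: [3.142, 0.0, 2.641]
contact_force: [0.1, 0.4, 1.0]
grip_width: 10.4
finger_force: 30.0
time: 57.55
tool_pos: [433.9, -320.0, 226.4]
tcp_rot: [-3.139, 0.007, 2.641]
contact_force: [-0.4, 0.7, -1.5]
grip_width: 10.0
finger_force: 30.0
[-0.02359303  0.01435439  0.00355224]
shift [31.73 68.33  0.26] turn 3.7 | now [ 433.9 -320.   226.4] yaw 61.3 q6 -1.85 t 57.55
```

```bash
python3 -m crank '[[[0,31.7,68.3,0,3.7],[0,31.7,68.3,0,3.7],[0,31.7,68.3,0,3.7],[0,31.7,68.3,0,3.7],[0,31.7,68.3,0,3.7],[0,31.7,68.3,0,3.7],[0,31.7,68.3,0,3.7],[0,31.7,68.3,0,3.7],[0,31.7,68.3,0,3.7],[0,31.7,68.3,0,3.7]]]'
python3 - <<'E'
from h import *
go(483.5,431.7,220,57.6)
E
```

```text
time: 58.55
tool_pos: [464.6, 181.8, 220.7]
tcp_rot: [-3.139, -0.002, 2.576]
contact_force: [1.4, -1.1, -1.4]
grip_width: 10.6
finger_force: 30.0
shift [11.79 22.11  0.05] turn 0.0 | now [464.6 181.8 220.7] yaw 57.6 q6 -0.79 t 58.55
```

```bash
python3 -m crank '[[[0,11.8,22.1,0,0],[0,11.8,22.1,0,0],[0,11.8,22.1,0,0],[0,11.8,22.1,0,0],[0,11.8,22.1,0,0],[0,11.8,22.1,0,0],[0,11.8,22.1,4,0],[0,11.8,22.1,8,0],[0,11.8,22.1,12,0],[0,11.8,22.1,15,0]]]'
python3 -m crank '[[[0,0,0,0,0],[0,0,0,0,0],[0,0,0,0,0],[0,0,0,0,0],[0,0,0,0,0],[0,0,0,1,0],[0,0,0,2,0],[0,0,0,2,0],[0,0,0,2,0],[0,0,0,2,0]]]'
python3 - <<'E'
from h import *
go(483.5,431.7,20,57.6)
E
```

```text
time: 59.55
tool_pos: [482.6, 427.9, 67.8]
tcp_rot: [-3.136, -0.002, 2.576]
contact_force: [-1.0, 0.2, -2.4]
grip_width: 10.4
finger_force: 30.0
time: 60.55
tool_pos: [484.7, 429.9, 52.5]
tcp_rot: [3.141, 0.0, 2.576]
contact_force: [-0.7, 0.1, -1.0]
grip_width: 10.7
finger_force: 30.0
shift [0.2  0.08 3.25] turn 0.0 | now [484.7 429.9  52.5] yaw 57.6 q6 -0.4 t 60.55
```

```bash
python3 -m crank '[[[0,0.2,0.1,0.5,0],[0,0.2,0.1,1,0],[0,0.2,0.1,1.5,0],[0,0.2,0.1,2,0],[0,0.2,0.1,2.5,0],[0,0.2,0.1,2.9,0],[0,0.2,0.1,3.2,0],[0,0.2,0.1,3.3,0],[0,0.2,0.1,3.3,0],[0,0.2,0.1,3.3,0]]]'

```

```text
time: 61.55
tool_pos: [483.6, 431.9, 19.7]
tcp_rot: [3.141, 0.0, 2.576]
contact_force: [-0.5, 0.1, -1.4]
grip_width: 10.4
finger_force: 30.0
```

```bash
python3 -m crank '[[[0,0,0,0.1,0],[0,0,0,0.1,0],[0.27,0,0,0.1,0],[0.27,0,0,0.1,0],[0.27,0,0,0.1,0],[0.27,0,0,0.1,0],[0.27,0,0,-2,0],[0.27,0,0,-6,0],[0.27,0,0,-11,0],[0.27,0,0,-15,0]]]'
python3 -m crank '[[[0.3,0,0,0,0],[0.3,0,-5,0,0],[0.3,0,-10,0,0],[0.3,0,-15,0,0],[0.3,0,-20,0,0],[0.3,0,-20,0,0],[0.3,0,-20,0,0],[0.3,0,-20,0,0],[0.3,0,-20,0,0],[0.3,0,-20,0,0]]]'
python3 - <<'E'
from h import *
go(483.5,431.7,20,57.6)
I=[];D=[]
for _ in range(14):
    im,d=bot.capture('top'); I.append(im.astype(float)); D.append(d)
I=np.mean(I,0); D=np.median(D,0); np.save('pics/iF.npy',I); np.save('pics/dF.npy',D)
C=cloud('top',D); x,y=np.array([np.cos(np.radians(-32.4)),np.sin(np.radians(-32.4))]),np.array([.536,.844])
q=C[190:255,220:285]; X=(q[...,:2]-[464.7,402.2])@x; Y=(q[...,:2]-[464.7,402.2])@y; Z=q[...,2]
for nm,m in dict(punch=(abs(Y-35)<14)&(abs(X)<68)&(Z>21.5)&(Z<40),plate=(abs(Y+30)<33)&(abs(X)<58)&(Z>21.5)&(Z<40)).items():
    print(nm,m.sum(),'X',np.percentile(X[m],[1,50,99]).round(1),'Y',np.percentile(Y[m],[3,50,97]).round(1),'Z',np.median(Z[m]).round(1),'slope',np.polyfit(X[m],Y[m],1).round(3))
# block
b=C[165:205,345:385]; m=(b[...,2]>25)&(b[...,2]<50)&(b[...,0]>520); P=b[m]; print('block',P.mean(0).round(1),m.sum())
# ring on spindle
m=(np.hypot(C[...,0]-666,C[...,1]-140.5)<30)&(C[...,2]>60)&(C[...,2]<78); print('ring',C[m].mean(0).round(1),m.sum())
s=np.s_[200:222,314:341]; print('jig z>30',(C[s][...,2]>30).sum())
E
```

```text
time: 62.55
tool_pos: [483.7, 431.9, 172.2]
tcp_rot: [3.14, 0.001, 2.576]
contact_force: [0.5, -0.7, -0.6]
grip_width: 24.8
finger_force: 0.0
time: 63.55
tool_pos: [376.9, 263.6, 169.2]
tcp_rot: [3.141, 0.0, 2.577]
contact_force: [0.1, -0.1, -1.1]
grip_width: 27.7
finger_force: 0.0
shift [-1.000e-02  1.991e+01  1.493e+01] turn 0.1 | now [376.9 263.6 169.2] yaw 57.7 q6 -0.56 t 63.55
punch 64 X [-45.1  -0.5  54. ] Y [27.4 32.2 37.6] Z 26.1 slope [6.0000e-03 3.2131e+01]
plate 193 X [-49.8   7.8  50.7] Y [-54.6 -23.9  -8.1] Z 25.8 slope [ -0.074 -27.137]
block [609.9 -51.5  37.6] 350
ring [662.6 138.2  71.1] 80
jig z>30 25
```

```bash
python3 -c "
from plant import bot
print(bot.close_job())"
```

```text
the job is handed in; nothing more can be done
None
```

Job handed in at about 64 s: the last depth readings put the block flat and clear of the jig, the plate and punch in their nests, the ring on the spindle and the nut in the green tin; the ring slipped once in the jig and was regripped.

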